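Hang the mounting plate level and spray it

TASK

The L-shaped mounting plate lying on the bench has to be degreased. Lay it in the slanted rest with the row of holes uppermost and let go, then take hold of it afresh and hang it on the hook of the spray stand by the hole that lets it hang level. Once it hangs there by itself, spray it: press the cap of the aerosol can fully down and let it come up again, leaving the other things on the bench where they are.

Things in the scene. Friction and masses are not known exactly. Their poses are not given: they have to be found in the camera images.
- plate_bar (a point): Centre, half-way through the thickness, of the bar of a loose L-shaped flat aluminium plate of even 6 mm thickness, about 0.19 kg. The bar is 180 mm long (x) and 36 mm wide (y); z is the plate's normal. A tab (plate_tab) widens it on the -y side. The +y edge, nearest the row of holes, is the top edge. At the start the plate lies flat on the bench, z up.
- plate_tab (a point): Centre of the plate's tab, half-way through the thickness: 85 mm (x) by 70 mm (y), in one piece and one plane with the bar, joined to its -y edge and flush with its +x end, so it covers x = +5 to +90 mm and y = -18 to -88 mm from plate_bar. Same axes.
- plate_row (a point): Centre of the middle one of the plate's five round through holes, 17 mm in diameter, half-way through the thickness; 4 mm from plate_bar towards +y. The holes stand in a row along the bar, at x = -50, -25, 0, +25 and +50 mm from here. Same axes.
- rest_corner (a point): Slanted rest of folded aluminium, fixed, 140 mm wide (y). The point: middle of the inner corner where its sloping face meets its lip, 22 mm above the bench. The face rises at 45 degrees towards +x and +z for 70 mm; the lip, square to it, towards -x and +z for 14 mm. A plate laid on the face with its lower edge on the lip leans back 45 degrees. z is up; -x is the open side, roughly to the robot.
- hook_seat (a point): Spray stand, fixed: a point on the axis of its hook, a level steel rod 8 mm thick, 170 mm above the bench. From here the rod runs 35 mm along -x (free end, roughly towards the robot), then its tip turns up at 45 degrees, ending 47 mm from here and 12 mm above the axis; along +x it runs 80 mm to a 20 mm wide post, 185 mm high, with a collar on its last 10 mm. Drip tray below, 12 mm high. z is up.
- nozzle_top (a point): Middle of the top of the sprung spray cap (white, 36 mm across, 24 mm high, its flat top 30 mm across) on the aerosol can (56 mm across) that stands fixed in a weighted foot, near the spray stand and aimed at the hook. The top is 165 mm above the bench when up.
- nozzle (a joint): How far the spray cap is pressed down, m: 0 up, 0.006 fully down. It is sprung: it starts to move at about 2.5 N and is fully down at about 8 N.
- card_a: Bystander: green circuit card with an aluminium front strip, 155 x 105 mm, 26 mm high.
- card_b: Bystander: another such circuit card.
- meter: Bystander: black multimeter, 150 x 78 mm, 40 mm high.
- spool: Bystander: solder reel standing on end, 64 mm across, 45 mm high.
- driver: Bystander: screwdriver 190 mm long, lying.
- bin: Bystander: open grey parts bin 100 x 140 mm, 50 mm high.
- spare_can: Bystander: plain grey can, 52 mm across, 130 mm high, without a spray cap.
Not all that is in view belongs to the job. What is shaped like the part that bears rest_corner but red or turquoise is not meant.

How it is judged:
On the way, in this order (a step that is already met when the one before it is completed fails the run):
1. the plate lies in the slanted rest, row of holes uppermost, let go (distance between plate_bar and rest_corner below 0.13 m and angle between plate_bar's own y axis and vertical between 0.61 and 0.96 rad and height (world z) of plate_bar above 0.06 m and contact force between plate and the fingers below 0.1 N and linear speed of plate below 0.03 m/s), for 0.2 s.
2. the plate hangs level on the hook, let go (angle between plate_bar's own y axis and vertical below 0.14 rad and z of plate_row in the frame of hook_seat between -0.014 and 0.006 m and contact force between plate and stand above 0.5 N and contact force between plate and the fingers below 0.1 N and linear speed of plate below 0.05 m/s), for 0.3 s.
3. the spray cap is pressed fully down while the plate hangs (value of joint nozzle above 0.0048 m and angle between plate_bar's own y axis and vertical below 0.14 rad), for 0.1 s.
At the end, for the whole second after the job is handed in: The plate hangs at rest by itself on the hook, the bar within 8 degrees of level with its row of holes at the height of the rod, and the spray cap has come up again (value of joint nozzle below 0.0012 m and angle between plate_bar's own y axis and vertical below 0.14 rad and z of plate_row in the frame of hook_seat between -0.014 and 0.006 m and contact force between plate and stand above 0.5 N and linear speed of plate below 0.05 m/s); the robot touches nothing.
It fails at once if the can is sprayed before the plate hangs on the hook (value of joint nozzle above 0.003 m and contact force between plate and stand below 0.1 N).
It fails at once if a bystander is shifted by more than 40 mm (distance of any of card_a, card_b, meter, spool, driver, bin, spare_can from where it was at the start of the episode above 0.04 m).
It fails at once if a bystander is tipped over (angle between any of spool, spare_can, meter, bin's own z axis and vertical above 0.6 rad).
It also fails if it takes over 72 s, if anything falls off the work surface, if the arm or the gripper's body presses on something with over 40 N, if the wrist force passes 120 N, or if a joint passes its speed limit or range.

ROBOT

A 7-joint arm with a two-finger parallel gripper is mounted at the origin on the work surface. World frame = base frame: x ahead of the robot, y to its left, z up, the work surface at z = 0. Lengths are in m, angles in rad, forces in N, time in s.
With the tool pointing down it reaches from about 0.4 to 0.875 m from the base axis. Payload 19.3 kg.
Tool frame: the origin (TCP) lies midway between the tips of the shut fingers; the grasp point (between the pads) lies 19 mm behind it; z points along the fingers, y is the direction in which the jaws open and shut (so a half turn about z gives the same grasp; the last joint's range is limited). The gripper opens to 85 mm and grips with 20 to 120 N. Pads are 22 mm wide; open, the fingers measure 114 mm over their backs; the gripper's body (76 mm by 85 mm) begins 54 mm behind the grasp point. The pads swing forward as they close: fully open they stand 13 mm farther back than shut.
Start: joints at [-1.342, 0.521, -0.036, 1.599, 0.021, 1.021, -0.113], TCP at [0.184, 0.597, 0.204] pointing down, gripper open.
Joint ranges: [-2.91, 2.91], [-0.3, 2.13], [-1.5, 1.42], [0.17, 2.43], [-1.26, 4.41], [0.16, 1.93], [-2.52, 2.52]. Speed limits (rad/s): [1.89, 1.89, 2.39, 2.39, 3.01, 3.01, 3.01].

INTERFACE

Orientations are given as [roll, pitch, yaw] about the fixed x, y, z axes, in that order (R = Rz(yaw) Ry(pitch) Rx(roll)).
In Python, from workcell import telemetry, cams, workorder gives the robot as it stands. The module is installed in compiled form; this text tells all that it offers.
- The arm moves only by the tool apply_moves, never from a script. Its argument "steps" is a list of rows, each a list of 4 numbers: the shift along the tool's x, y, z in cm, then the turn about the tool's z in rad. A call has exactly 10 rows; each row is the pose to reach, as a shift and turn from the pose commanded when the call began, along the tool's axes at that moment; what a row does not reach only later rows make up. A row lasts 1/12 s, in which the tool goes at most 41.7 mm and 7.16 degrees, less where a joint would pass 70% of its speed; a pose out of reach is approached as far as the arm can. A call with a gripper value outside its range is refused whole. "claw" is the closure, from 0 (fully open) to 1 (shut), set as the call begins (left out, the last holds). The fingers move at their own pace and stop on an object; "force" is the grip in N (left out, the last holds). Time passes only in rows, so rows that repeat a pose let the fingers close, or fill a call up. It gives the time, the measured TCP pose, the force and the opening at its end, in the units of the state.
- telemetry.observe(): the state, without advancing time (a new reading comes with each control period).
- cams.grab_frame(name): name is "side" or "top" or "wrist"; returns a dict with "color" (400x640x3 uint8, red, green, blue), "mtx" (3x3 intrinsics, pixels), "eye" and "orientation" of the camera in the world; the wrist camera has in their place "T_tool_cam" (4x4, takes a point from camera to tool coordinates, whose origin is the TCP and whose axes are the flange's). Camera axes: x right, y down, z forward; pixel columns grow to the right and rows downward; lengths in m; the calibration is good to about 2 mm. A picture is of the moment at which its call begins: read the wrist's pose just before it. There is no depth.
- workorder.job_done(): hands the job in, once; it reports no verdict.
Trained networks look in the newest picture that a camera, given by its name, has taken for a name from the list of things; names that differ only in an ending like _2 or _b are one class to them, and where a whole thing is asked for, a point or a joint stands for the part that bears it (a point fixed in the world has none). Each returns a list of dicts, best first, with "score" (0 to 1); they miss things now and then, are a little off and sometimes report something else, mostly with a low value. They report only what shows in the picture. A call takes as long as a camera call. They do not tell look-alikes from the thing itself.
- cams.find_in(camera, name): "box" ([left, top, width, height] in pixels, round what is visible of it).
- cams.pinpoint(camera, name): "uv" ([column, row] in pixels: a listed point, or the origin of a listed thing).
The state is a dict: "clock": time; "qpos": joint angles; "qd": joint speeds; "joint_efforts": joint torques, N m; "position": TCP position; "tool_rot": TCP orientation; "force": force on the tool from outside, world axes, zero at the start; "moment": the same for the moment, N m; "grip_width": finger opening in m.
Only numpy, scipy, OpenCV 4.12 (cv2) and the standard library are available. Lean on these libraries where they do the work, as an engineer would, in place of code of your own. Each camera call takes 0.05 s, during which the arm holds its last target. There are 200 camera calls.

## Working session

There is one attempt and no reset: what is moved stays moved. The work goes in short steps, Python scripts to look and compute and a tool call to move; the robot and the scene stay as the last step left them, time stands still between calls to the robot, and variables do not carry over. Pictures are saved under pics/ and viewed, about 8 in all and at most 12, crops included, and the job is handed in when it is done.

Besides the shell and the picture viewer there is one more tool, called by a JSON object that holds its "op" and its "data", one argument or row to a line. apply_moves: Moves the arm, as the interface text tells. Its arguments: {"type":"object","properties":{"steps":{"type":"array"},"claw":{"type":"number"},"force":{"type":"number"}},"required":["steps"]}

```bash
mkdir -p pics; cat > h.py <<'E'
import numpy as np, cv2
from scipy.spatial.transform import Rotation as R
from workcell import telemetry, cams, workorder
def rot(o):
    o=np.array(o,float)
    if o.shape==(3,3): return o
    if o.size==3: return R.from_euler('xyz',o).as_matrix()
    return None
def cam(f,st=None):
    if 'eye' in f: return np.array(f['eye']),rot(f['orientation'])
    T=np.array(f['T_tool_cam']); Rt=rot(st['tool_rot']); 
    return Rt@T[:3,3]+np.array(st['position']), Rt@T[:3,:3]
def ray(f,uv,st=None):
    e,O=cam(f,st); d=O@np.linalg.inv(f['mtx'])@np.array([uv[0],uv[1],1.]); return e,d/np.linalg.norm(d)
def onz(f,uv,z,st=None):
    e,d=ray(f,uv,st); return e+d*(z-e[2])/d[2]
def proj(f,p,st=None):
    e,O=cam(f,st); q=O.T@(np.array(p)-e); q=f['mtx']@q; return q[:2]/q[2]
def tri(r1,r2):
    (a,d),(b,g)=r1,r2; s=np.linalg.lstsq(np.c_[d,-g],b-a,rcond=None)[0]
    p,q=a+s[0]*d,b+s[1]*g; return (p+q)/2,np.linalg.norm(p-q)
def save(f,n): cv2.imwrite(f'pics/{n}.png',f['color'][:,:,::-1])
E
cat > a.py <<'E'
from h import *
s=telemetry.observe(); print(s)
F={}
for c in('top','side'):
    F[c]=cams.grab_frame(c); save(F[c],c+'0'); print(c,F[c]['mtx'],F[c]['eye'],F[c]['orientation'])
    for n in('plate_bar','plate_tab','plate_row','rest_corner','hook_seat','nozzle_top'):
        print(c,n,[(np.round(d['uv']).tolist(),round(d['score'],2)) for d in cams.pinpoint(c,n)[:4]])
E
python3 a.py
```

```text
{'clock': 0.0, 'qpos': array([-1.34218336,  0.52201376, -0.03632241,  1.59997328,  0.02119812,
        1.02111986, -0.11280946]), 'qd': array([-4.06092831e-04, -9.20554159e-04,  1.95349080e-03, -3.64535643e-04,
        8.44010091e-05, -4.60002032e-04,  1.71577760e-03]), 'joint_efforts': array([-8.38608048e-04, -9.27101469e+01,  1.97927959e+00, -3.69927907e+01,
        1.78068416e-02,  8.25522118e-03, -5.88291016e-06]), 'position': array([0.18392468, 0.59694866, 0.2031384 ]), 'tool_rot': array([-3.14046629e+00,  8.15998859e-05,  2.84275435e+00]), 'force': array([-0.35080868,  1.11437351, -0.61749532]), 'moment': array([0.00579189, 0.00393916, 0.03095312]), 'grip_width': 0.08521399098649564}
top [[390.89576346   0.         318.89323586]
 [  0.         390.89576346 199.14949312]
 [  0.           0.           1.        ]] [0.33980471 0.02208466 1.21709984] [-3.0261272   0.02335431 -1.56503774]
top plate_bar [([434.0, 203.0], 0.63)]
top plate_tab [([420.0, 220.0], 0.78)]
top plate_row [([435.0, 202.0], 0.7)]
top rest_corner [([235.0, 291.0], 0.67), ([464.0, 303.0], 0.61), ([366.0, 184.0], 0.57)]
top hook_seat [([269.0, 145.0], 0.57)]
top nozzle_top [([226.0, 188.0], 0.45)]
side [[502.0552145    0.         320.70092855]
 [  0.         502.0552145  209.18104508]
 [  0.           0.           1.        ]] [ 0.3837118  -1.14086127  0.88776965] [-2.13753328 -0.00872166 -0.06865885]
side plate_bar [([331.0, 337.0], 0.71)]
side plate_tab [([308.0, 318.0], 0.68), ([340.0, 178.0], 0.34)]
side plate_row [([332.0, 338.0], 0.74)]
side rest_corner [([195.0, 364.0], 0.92), ([234.0, 194.0], 0.77), ([322.0, 155.0], 0.65), ([346.0, 267.0], 0.64)]
side hook_seat [([364.0, 174.0], 0.91)]
side nozzle_top [([322.0, 156.0], 0.44)]
```

View pics/top0.png

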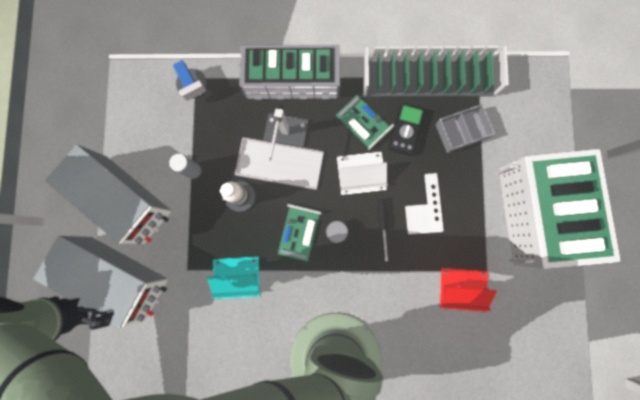

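View pics/side0.png

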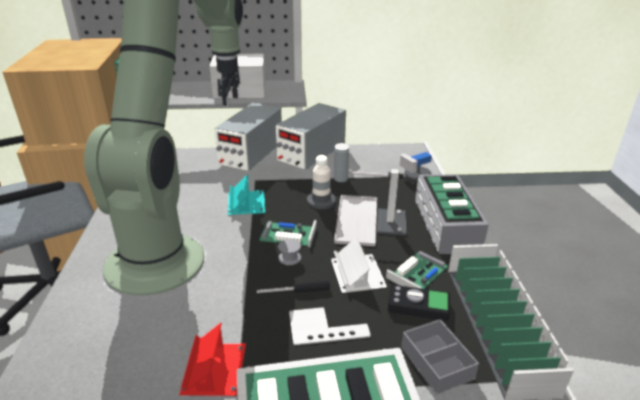

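```bash
cat > b.py <<'E'
from h import *
T=cams.grab_frame('top');S=cams.grab_frame('side')
for n,z in(('plate_bar',.003),('plate_tab',.003),('plate_row',.003),('rest_corner',.022),('hook_seat',.17),('nozzle_top',.165)):
    for c,f in(('top',T),('side',S)):
        for d in cams.pinpoint(c,n)[:4]: print(n,c,np.round(onz(f,d['uv'],z),4),round(d['score'],2))
for n in('card_a','meter','spool','driver','bin','spare_can','nozzle'):
    for d in cams.find_in('top',n)[:2]:
        b=d['box'];print(n,round(d['score'],2),np.round(onz(T,[b[0],b[1]],.02)[:2],3),np.round(onz(T,[b[0]+b[2],b[1]+b[3]],.02)[:2],3))
E
python3 b.py
```

```text
plate_bar top [ 0.4711 -0.2965  0.003 ] 0.61
plate_bar side [ 0.4738 -0.3099  0.003 ] 0.8
plate_tab top [ 0.4194 -0.258   0.003 ] 0.96
plate_tab top [0.3789 0.0005 0.003 ] 0.19
plate_tab side [ 0.4219 -0.2496  0.003 ] 0.76
plate_tab side [ 0.7251 -0.0956  0.003 ] 0.34
plate_row top [ 0.4724 -0.3126  0.003 ] 0.57
plate_row side [ 0.4742 -0.3183  0.003 ] 0.62
rest_corner top [ 0.1785 -0.3929  0.022 ] 0.84
rest_corner top [0.2026 0.2987 0.022 ] 0.74
rest_corner top [ 0.5251 -0.0899  0.022 ] 0.64
rest_corner side [ 0.5358 -0.0839  0.022 ] 0.75
rest_corner side [ 0.1685 -0.3813  0.022 ] 0.68
rest_corner side [0.1901 0.3013 0.022 ] 0.64
hook_seat top [0.6078 0.1814 0.17  ] 0.65
hook_seat side [0.6126 0.1905 0.17  ] 0.86
nozzle_top top [0.4834 0.2931 0.165 ] 0.64
nozzle_top top [ 0.6512 -0.1839  0.165 ] 0.4
nozzle_top side [0.499  0.3216 0.165 ] 0.59
card_a 0.87 [0.459 0.171] [0.284 0.045]
card_a 0.78 [ 0.8   -0.014] [ 0.635 -0.18 ]
meter 0.58 [ 0.784 -0.164] [ 0.615 -0.279]
spool 0.59 [0.408 0.031] [ 0.35  -0.031]
driver 0.56 [ 0.476 -0.12 ] [ 0.289 -0.161]
bin 0.71 [ 0.791 -0.312] [ 0.62 -0.49]
bin 0.38 [ 0.803 -0.002] [ 0.64  -0.169]
spare_can 0.56 [0.611 0.52 ] [0.537 0.423]
nozzle 0.63 [ 0.476 -0.128] [ 0.289 -0.152]
nozzle 0.6 [0.519 0.351] [0.476 0.306]
```

```bash
cat >> h.py <<'E'
def go(x,y,z,yaw=None,s=None):
    s=s or telemetry.observe(); Rt=rot(s['tool_rot']); y0=s['tool_rot'][2]
    d=Rt.T@(np.array([x,y,z])-s['position'])*100
    t=0 if yaw is None else -((yaw-y0+np.pi)%(2*np.pi)-np.pi)
    print('shift cm',np.round(d,2),'turn',round(t,3))
    return d,t
E
python3 -c "
from h import *
go(.35,.22,.42,0)"
```

```text
shift cm [-26.97 -31.17 -21.63] turn 2.843
```

{"op": "apply_moves", "data": {
  "steps": [
    [0, -1, -4, 0.12],
    [-2, -3, -7, 0.24],
    [-4, -6, -10, 0.36],
    [-7, -9, -12, 0.48],
    [-10, -12, -14, 0.6],
    [-13, -15, -16, 0.72],
    [-16, -18, -18, 0.84],
    [-19, -21, -20, 0.96],
    [-22, -24, -21, 1.08],
    [-25, -27, -21, 1.2]
  ]
}}

```text
clock: 2.58
position: [0.329, 0.2928, 0.411]
tool_rot: [3.14, -0.002, 1.637]
force: [0.8, -0.0, -0.0]
grip_width: 0.0855
```

```bash
python3 -c "
from h import *
s=telemetry.observe();f=cams.grab_frame('wrist');save(f,'w0');print(f['T_tool_cam'],f['mtx'])
for n in ('hook_seat','nozzle_top','rest_corner'): print(n,cams.pinpoint('wrist',n)[:2])
print(s['clock'],s['position'],s['tool_rot'],s['qpos'])
go(.46,-.1,.40,0)"
```

```text
[[-4.43268815e-04 -9.58697874e-01 -2.84426070e-01  7.32254689e-02]
 [ 9.99999714e-01 -2.50815060e-04 -7.13059893e-04 -9.58637591e-04]
 [ 6.12270662e-04 -2.84426305e-01  9.58697712e-01 -1.70448310e-01]
 [ 0.00000000e+00  0.00000000e+00  0.00000000e+00  1.00000000e+00]] [[355.41207606   0.         325.00671821]
 [  0.         355.41207606 199.62842325]
 [  0.           0.           1.        ]]
hook_seat [{'uv': [541.2, 262.3], 'score': 0.58}]
nozzle_top [{'uv': [460.7, 160.6], 'score': 0.73}]
rest_corner [{'uv': [238.5, 133.9], 'score': 0.75}, {'uv': [416.7, 348.9], 'score': 0.65}]
2.5833 [0.32900003 0.29279019 0.41095247] [ 3.14036762e+00 -2.22355379e-03  1.63730725e+00] [-1.15998509  0.0347243   0.31203572  1.73801173 -0.01161125  1.36810949
 -0.77930532]
shift cm [-40.19  10.32   0.92] turn 1.641
```

{"op": "apply_moves", "data": {
  "steps": [
    [-4, 1, 0, 0.12],
    [-8, 2, 0, 0.24],
    [-12, 3, 0, 0.36],
    [-16, 4, 0, 0.48],
    [-20, 5, 0, 0.6],
    [-24, 6, 1, 0.72],
    [-28, 7, 2, 0.84],
    [-32, 8, 3, 0.96],
    [-36, 9, 4, 1.08],
    [-40, 10, 5, 1.2]
  ]
}}

```text
clock: 3.62
position: [0.4563, -0.095, 0.3597]
tool_rot: [3.141, -0.001, 0.44]
force: [1.0, 2.8, -0.1]
grip_width: 0.0853
```

```bash
cat > c.py <<'E'
from h import *
import sys
s=telemetry.observe();f=cams.grab_frame('wrist');save(f,sys.argv[1])
print(s['clock'],s['position'],s['tool_rot'],s['qpos'][6])
for n,z in(('plate_bar',.003),('plate_tab',.003),('plate_row',.003),('rest_corner',.022),('hook_seat',.17),('nozzle_top',.165)):
    for d in cams.pinpoint('wrist',n)[:3]: print(n,np.round(d['uv'],1),np.round(onz(f,d['uv'],z,s),4),round(d['score'],2))
E
python3 c.py w1
```

```text
3.6167 [ 0.45626312 -0.09501356  0.35973332] [ 3.14121401e+00 -7.71064889e-04  4.40067420e-01] -0.9151394134727119
plate_bar [452.8 196.5] [ 0.4678 -0.3064  0.003 ] 0.75
plate_tab [408.5 205.9] [ 0.4254 -0.2519  0.003 ] 0.69
plate_row [456.5 193.9] [ 0.4738 -0.3094  0.003 ] 0.84
rest_corner [341.4  98.4] [ 0.5254 -0.0863  0.022 ] 0.94
rest_corner [  7.8 189.3] [0.1994 0.3033 0.022 ] 0.66
rest_corner [453.4 193.5] [ 0.474  -0.2961  0.022 ] 0.49
```

View pics/w1.png

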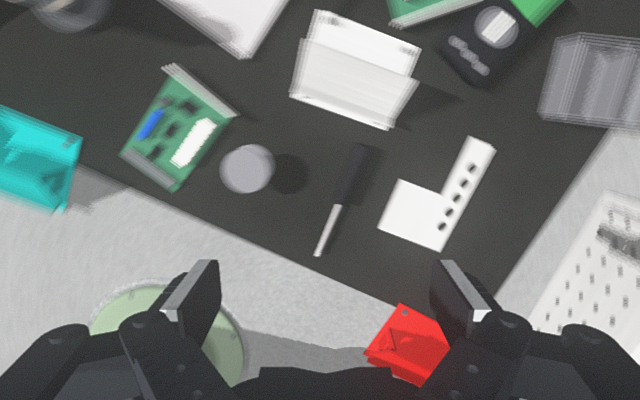

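```bash
cat > d.py <<'E'
from h import *
from scipy.optimize import least_squares
import sys
L=np.array([[-90,18],[90,18],[90,-88],[5,-88],[5,-18],[-90,-18]],np.float32)/1000
def fitL(f,s,g0,z=.006,th=200):
    g=cv2.cvtColor(f['color'],cv2.COLOR_RGB2GRAY)
    def W(p,P): c,sn=np.cos(p[2]),np.sin(p[2]); return P@np.array([[c,sn],[-sn,c]])+p[:2]
    m=np.zeros(g.shape,np.uint8)
    q=np.array([proj(f,[*w,z],s) for w in W(g0,L*1.25+[0.00,0.00])]).astype(np.int32); cv2.fillPoly(m,[q],255)
    m=cv2.dilate(m,np.ones((9,9))); v=g[m>0]; t,_=cv2.threshold(v.reshape(-1,1),0,255,cv2.THRESH_OTSU)
    b=((g>t)&(m>0)).astype(np.uint8)
    cs,_=cv2.findContours(b,cv2.RETR_EXTERNAL,cv2.CHAIN_APPROX_NONE); c=max(cs,key=cv2.contourArea)[:,0,:]
    pts=np.array([onz(f,u+0.0,z,s)[:2] for u in c])
    def r(p):
        cc,sn=np.cos(p[2]),np.sin(p[2]); l=((pts-p[:2])@np.array([[cc,-sn],[sn,cc]])).astype(np.float32)
        return [cv2.pointPolygonTest(L*1000,(float(a*1000),float(d*1000)),True)for a,d in l]
    o=least_squares(r,g0,loss='soft_l1',diff_step=1e-3,x_scale=[.01,.01,.05]); e=np.array(r(o.x))
    return o.x,np.median(abs(e)),e.mean(),t,len(c)
if __name__=='__main__':
    s=telemetry.observe();f=cams.grab_frame('wrist');save(f,sys.argv[1])
    print(s['clock'],s['position'],s['tool_rot'])
    print(fitL(f,s,[.472,-.305,np.pi]))
    cr=f['color'][0:140,270:440,::-1]; cv2.imwrite('pics/%s_c.png'%sys.argv[1],cv2.resize(cr,None,fx=4,fy=4,interpolation=cv2.INTER_CUBIC))
E
python3 d.py w2
```

```text
3.9667 [ 0.45589972 -0.09254485  0.36013366] [-3.14124591e+00 -1.66748230e-04  4.46378430e-01]
(array([ 0.47016452, -0.30244342,  3.22400844]), np.float64(0.5099315643310547), np.float64(-0.32183170437200015), 159.0, 335)
```

View pics/w2_c.png

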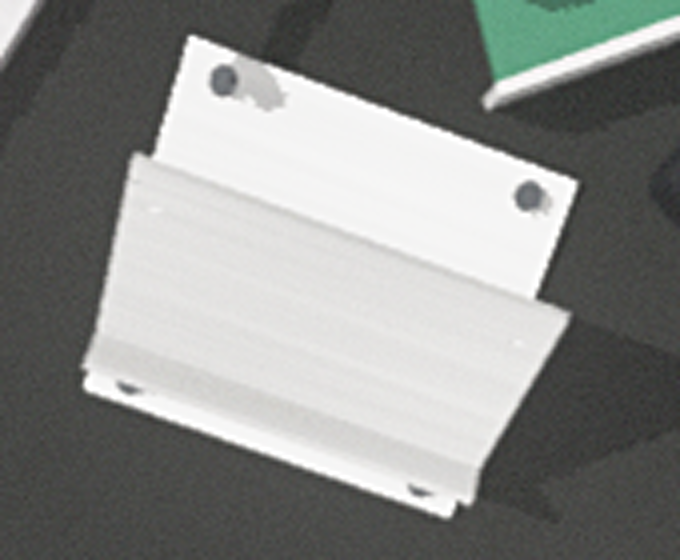

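```bash
cat > e.py <<'E'
from h import *
s={'position':[ 0.45589972,-0.09254485,0.36013366],'tool_rot':[-3.14124591e+00,-1.66748230e-04,4.46378430e-01]}
f=cams.grab_frame('wrist')
for n,a,b,z in(('top',(133,155),(570,315),.0715),('lip',(85,370),(472,500),.0319),('cor',(97,335),(480,468),.022)):
    P,Q=[onz(f,[270+u/4,v/4],z,s) for u,v in(a,b)]; d=P-Q
    print(n,np.round((P+Q)/2,4),'len',round(np.linalg.norm(d),4),'yaw of +y dir-90',round(np.arctan2(-d[0],d[1]),4))
go(.47,-.302,.2,.08)
E
python3 e.py
```

```text
top [ 0.5741 -0.0796  0.0715] len 0.1403 yaw of +y dir-90 0.1194
lip [ 0.5115 -0.0875  0.0319] len 0.1389 yaw of +y dir-90 0.1322
cor [ 0.5229 -0.0862  0.022 ] len 0.1398 yaw of +y dir-90 0.1245
shift cm [-7.75 19.48 16.02] turn 0.366
```

```bash
python3 -c "
from h import *
go(.530,-.2975,.06,.0824)"
```

```text
shift cm [-2.15 21.67 30.02] turn 0.363
```

{"op": "apply_moves", "data": {
  "steps": [
    [0, 3, 1, 0.1],
    [-1, 6, 3, 0.2],
    [-1.5, 9.5, 6, 0.3],
    [-2.15, 13, 9, 0.363],
    [-2.15, 16, 12, 0.363],
    [-2.15, 19, 15.5, 0.363],
    [-2.15, 21.67, 18.5, 0.363],
    [-2.15, 21.67, 22, 0.363],
    [-2.15, 21.67, 25, 0.363],
    [-2.15, 21.67, 28, 0.363]
  ],
  "claw": 0.42,
  "force": 60
}}

```text
clock: 4.9
position: [0.529, -0.2986, 0.0776]
tool_rot: [-3.141, 0.001, 0.08]
force: [0.2, 0.3, -0.4]
grip_width: 0.0496
```

```bash
cat > g.py <<'E'
from d import *
s=telemetry.observe();f=cams.grab_frame('wrist');save(f,'w3');s=telemetry.observe();f=cams.grab_frame('wrist');
print(s['clock'],s['position'],s['tool_rot'],s['grip_width'],s['force'])
try: print(fitL(f,s,[.4702,-.3024,3.224]))
except Exception as e: print(e)
go(.530,-.2975,.004,.0824)
save(f,'w3')
E
python3 g.py
```

```text
4.95 [ 0.52706458 -0.29670293  0.07297448] [-3.13781694  0.00583987  0.08117702] 0.04938899368195163 [-4.87971066  3.1283306  -6.76021851]
(array([ 0.4708474 , -0.30251899,  3.22256849]), np.float64(0.31983280181884766), np.float64(3.7105616081773847), 142.0, 612)
shift cm [0.28 0.09 7.23] turn -0.001
```

View pics/w3.png

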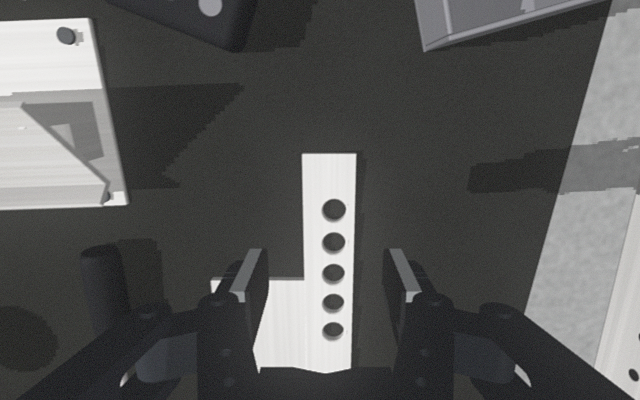

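{"op": "apply_moves", "data": {
  "steps": [
    [0.2, 0, 2, 0],
    [0.2, 0, 4, 0],
    [0.2, 0, 6, 0],
    [0.2, 0, 6.8, 0],
    [0.2, 0, 7.1, 0],
    [0.2, 0, 7.3, 0],
    [0.2, 0, 7.5, 0],
    [0.2, 0, 7.5, 0],
    [0.2, 0, 7.5, 0],
    [0.2, 0, 7.5, 0]
  ]
}}

```text
clock: 5.83
position: [0.5314, -0.2991, 0.0057]
tool_rot: [3.141, -0.001, 0.08]
force: [0.3, -0.8, 0.1]
grip_width: 0.0493
```

{"op": "apply_moves", "data": {
  "steps": [
    [-0.1, -0.1, 0.1, 0],
    [-0.1, -0.1, 0.2, 0],
    [-0.1, -0.1, 0.3, 0],
    [-0.1, -0.1, 0.4, 0],
    [-0.1, -0.1, 0.4, 0],
    [-0.1, -0.1, 0.5, 0],
    [-0.1, -0.1, 0.5, 0],
    [-0.1, -0.1, 0.5, 0],
    [-0.1, -0.1, 0.5, 0],
    [-0.1, -0.1, 0.5, 0]
  ]
}}

```text
clock: 6.67
position: [0.53, -0.2981, 0.0001]
tool_rot: [3.142, 0.0, 0.08]
force: [0.8, -0.1, -0.4]
grip_width: 0.0496
```

{"op": "apply_moves", "data": {
  "steps": [
    [0, 0, 0.1, 0],
    [0, 0, 0.2, 0],
    [0, 0, 0.2, 0],
    [0, 0, 0.2, 0],
    [0, 0, 0.2, 0],
    [0, 0, 0.2, 0],
    [0, 0, 0.2, 0],
    [0, 0, 0.2, 0],
    [0, 0, 0.2, 0],
    [0, 0, 0.2, 0]
  ],
  "claw": 1,
  "force": 100
}}

```text
clock: 7.5
position: [0.5301, -0.298, -0.0019]
tool_rot: [3.142, -0.0, 0.08]
force: [1.2, 0.8, -0.7]
grip_width: 0.0001
```

```bash
sed -i 's/w3/w4/' g.py; python3 g.py
```

```text
7.55 [ 0.53002423 -0.29804315 -0.00190254] [3.14157597e+00 3.02963693e-05 7.98068503e-02] -3.885607502234137e-05 [0.16929994 0.68696818 0.52860523]
(array([ 0.47135165, -0.30207815,  3.21536479]), np.float64(0.7771377563476562), np.float64(5.713513831258057), 154.0, 503)
shift cm [ 0.   -0.06 -0.59] turn -0.003
```

View pics/w4.png

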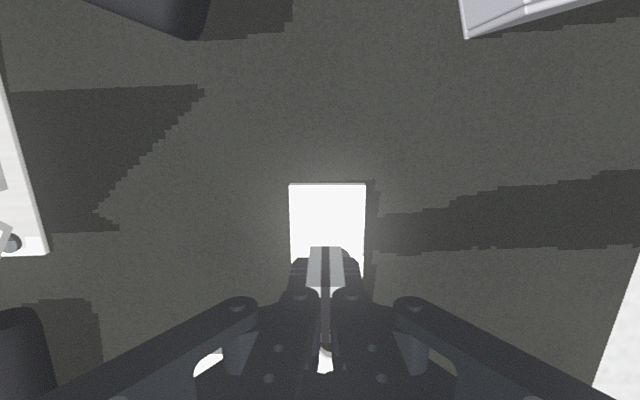

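{"op": "apply_moves", "data": {
  "steps": [
    [0, 0, -0.2, 0],
    [0, 0, -0.2, 0],
    [0, 0, 0, 0],
    [0, 0, 0.2, 0],
    [0, 0, 0.3, 0],
    [0, 0, 0.4, 0],
    [0, 0, 0.4, 0],
    [0, 0, 0.5, 0],
    [0, 0, 0.5, 0],
    [0, 0, 0.5, 0]
  ],
  "claw": 0.42
}}

```text
clock: 8.43
position: [0.53, -0.2981, -0.0069]
tool_rot: [-3.142, 0.0, 0.08]
force: [-0.1, -1.2, 0.1]
grip_width: 0.0495
```

{"op": "apply_moves", "data": {
  "steps": [
    [0, 0, 0.1, 0],
    [0, 0, 0.15, 0],
    [0, 0, 0.2, 0],
    [0, 0, 0.25, 0],
    [0, 0, 0.3, 0],
    [0, 0, 0.35, 0],
    [0, 0, 0.4, 0],
    [0, 0, 0.4, 0],
    [0, 0, 0.4, 0],
    [0, 0, 0.4, 0]
  ]
}}

```text
clock: 9.27
position: [0.5301, -0.2981, -0.0109]
tool_rot: [3.142, -0.0, 0.08]
force: [-0.2, -0.3, 0.4]
grip_width: 0.0493
```

{"op": "apply_moves", "data": {
  "steps": [
    [0, 0, 0, 0],
    [0, 0, 0, 0],
    [0, 0, 0, 0],
    [0, 0, 0, 0],
    [0, 0, 0, 0],
    [0, 0, 0, 0],
    [0, 0, 0, 0],
    [0, 0, 0, 0],
    [0, 0, 0, 0],
    [0, 0, 0, 0]
  ],
  "claw": 0.6,
  "force": 20
}}

```text
clock: 10.1
position: [0.53, -0.298, -0.0109]
tool_rot: [-3.142, 0.0, 0.08]
force: [0.4, 0.4, -0.1]
grip_width: 0.0339
```

```bash
python3 -c "
from h import *
f=cams.grab_frame('side')
print(proj(f,[.53,-.298,0]))
u,v=proj(f,[.53,-.298,0.03]).astype(int)
cv2.imwrite('pics/s1.png',cv2.resize(f['color'][v-50:v+50,u-70:u+70,::-1],None,fx=5,fy=5,interpolation=cv2.INTER_CUBIC))"
```

```text
[354.47087    332.18614564]
```

View pics/s1.png

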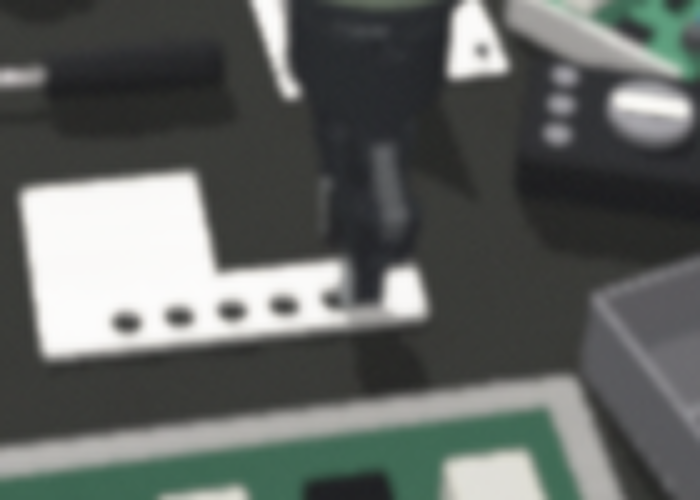

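{"op": "apply_moves", "data": {
  "steps": [
    [0, 0, -0.3, 0],
    [0, 0, -0.3, 0],
    [0, 0, -0.1, 0],
    [0, 0, 0.1, 0],
    [0, 0, 0.2, 0],
    [0, 0, 0.3, 0],
    [0, 0, 0.4, 0],
    [0, 0, 0.4, 0],
    [0, 0, 0.4, 0],
    [0, 0, 0.4, 0]
  ],
  "claw": 0.42
}}

```text
clock: 10.98
position: [0.53, -0.2981, -0.0149]
tool_rot: [3.142, -0.0, 0.08]
force: [0.5, 0.1, -0.2]
grip_width: 0.0494
```

{"op": "apply_moves", "data": {
  "steps": [
    [0, 0, 0.1, 0],
    [0, 0, 0.15, 0],
    [0, 0, 0.2, 0],
    [0, 0, 0.25, 0],
    [0, 0, 0.3, 0],
    [0, 0, 0.35, 0],
    [0, 0, 0.4, 0],
    [0, 0, 0.4, 0],
    [0, 0, 0.4, 0],
    [0, 0, 0.4, 0]
  ]
}}

```text
clock: 11.82
position: [0.53, -0.2981, -0.0189]
tool_rot: [3.142, 0.0, 0.08]
force: [-0.6, -0.1, 0.1]
grip_width: 0.0495
```

{"op": "apply_moves", "data": {
  "steps": [
    [0, 0, 0.1, 0],
    [0, 0, 0.15, 0],
    [0, 0, 0.2, 0],
    [0, 0, 0.25, 0],
    [0, 0, 0.3, 0],
    [0, 0, 0.35, 0],
    [0, 0, 0.4, 0],
    [0, 0, 0.4, 0],
    [0, 0, 0.4, 0],
    [0, 0, 0.4, 0]
  ]
}}

```text
clock: 12.65
position: [0.53, -0.2981, -0.0229]
tool_rot: [-3.142, 0.0, 0.08]
force: [0.3, -0.4, -0.3]
grip_width: 0.0495
```

{"op": "apply_moves", "data": {
  "steps": [
    [0, 0, 0, 0],
    [0, 0, 0, 0],
    [0, 0, 0, 0],
    [0, 0, 0, 0],
    [0, 0, 0, 0],
    [0, 0, 0, 0],
    [0, 0, 0, 0],
    [0, 0, 0, 0],
    [0, 0, 0, 0],
    [0, 0, 0, 0]
  ],
  "claw": 0.62,
  "force": 20
}}

```text
clock: 13.48
position: [0.5303, -0.2988, -0.0222]
tool_rot: [3.141, -0.001, 0.079]
force: [-1.7, -1.5, 9.1]
grip_width: 0.0322
```

{"op": "apply_moves", "data": {
  "steps": [
    [0, 0, -0.2, 0],
    [0, 0, -0.2, 0],
    [0, 0, -0.2, 0],
    [0, 0, -0.1, 0],
    [0, 0, 0, 0],
    [0, 0, 0.1, 0],
    [0, 0, 0.2, 0],
    [0, 0, 0.3, 0],
    [0, 0, 0.4, 0],
    [0, 0, 0.4, 0]
  ],
  "claw": 0.42
}}

```text
clock: 14.32
position: [0.5299, -0.298, -0.0271]
tool_rot: [-3.141, 0.0, 0.08]
force: [0.4, -0.2, -0.1]
grip_width: 0.0497
```

{"op": "apply_moves", "data": {
  "steps": [
    [0, 0, 0, 0],
    [0, 0, 0, 0],
    [0, 0, 0, 0],
    [0, 0, 0, 0],
    [0, 0, 0, 0],
    [0, 0, 0, 0],
    [0, 0, 0, 0],
    [0, 0, 0, 0],
    [0, 0, 0, 0],
    [0, 0, 0, 0]
  ],
  "claw": 1,
  "force": 80
}}

```text
clock: 15.15
position: [0.53, -0.2981, -0.0264]
tool_rot: [-3.142, -0.0, 0.08]
force: [-3.5, 2.0, 9.4]
grip_width: 0.0328
```

{"op": "apply_moves", "data": {
  "steps": [
    [0, 0, -0.3, 0],
    [0, 0, -0.6, 0],
    [0, 0, -1, 0],
    [0, 0, -1.5, 0],
    [0, 0, -2, 0],
    [0, 0, -2.5, 0],
    [0, 0, -3, 0],
    [0, 0, -3, 0],
    [0, 0, -3, 0],
    [0, 0, -3, 0]
  ]
}}

```text
clock: 15.98
position: [0.53, -0.2979, 0.003]
tool_rot: [-3.141, 0.0, 0.08]
force: [-0.1, 0.0, -1.9]
grip_width: 0.0327
```

```bash
python3 -c "
from h import *
f=cams.grab_frame('side')
u,v=proj(f,[.50,-.298,0.03]).astype(int)
a=cv2.resize(f['color'][v-40:v+40,u-65:u+65,::-1],None,fx=5,fy=5,interpolation=cv2.INTER_CUBIC)
cv2.imwrite('pics/s2.png',a)"
```

```text
(no output)
```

View pics/s2.png

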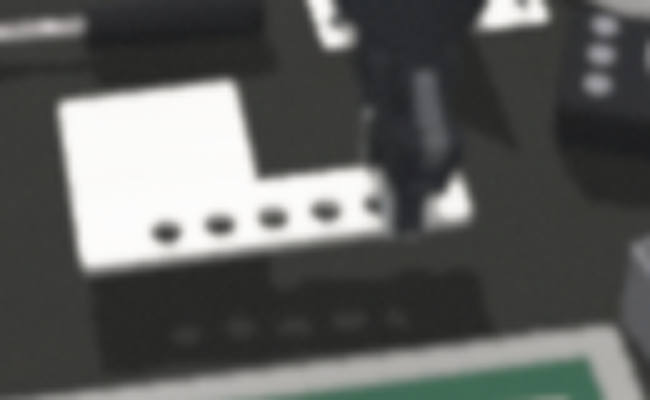

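{"op": "apply_moves", "data": {
  "steps": [
    [0, 0, -2, 0],
    [0, 0, -5, 0],
    [0, -2, -8, -0.1],
    [1, -4, -9, -0.2],
    [2, -7, -9, -0.3],
    [3, -10, -9, -0.4],
    [4, -13, -9, -0.5],
    [5, -16, -9, -0.6],
    [6, -19, -9, -0.7],
    [7, -21, -9, -0.8]
  ]
}}

```text
clock: 16.87
position: [0.5831, -0.0798, 0.0928]
tool_rot: [-3.14, -0.0, 0.887]
force: [0.8, 0.1, -1.9]
grip_width: 0.0324
```

```bash
python3 -c "
from h import *
s=telemetry.observe();print(s['clock'],s['position'],s['tool_rot'],s['grip_width'])
go(.5841,.0097,.093,1.6953)"
```

```text
16.8667 [ 0.58312821 -0.07975703  0.09279075] [-3.14040948e+00 -4.26731545e-04  8.86659263e-01] 0.0324337794439785
shift cm [ 6.99 -5.58 -0.01] turn -0.809
```

{"op": "apply_moves", "data": {
  "steps": [
    [1, -0.8, 0, -0.1],
    [2, -1.6, 0, -0.2],
    [3, -2.4, 0, -0.3],
    [4, -3.2, 0, -0.4],
    [5, -4, 0, -0.5],
    [6, -4.8, 0, -0.6],
    [7, -5.6, 0, -0.7],
    [7, -5.6, 0, -0.8],
    [7, -5.6, 0, -0.815],
    [7, -5.6, 0, -0.815]
  ]
}}

```text
clock: 17.7
position: [0.5844, 0.006, 0.093]
tool_rot: [-3.141, -0.0, 1.693]
force: [-0.1, -0.7, -1.6]
grip_width: 0.0326
```

```bash
cat > k.py <<'E'
from d import *
for i in range(3): f=cams.grab_frame('wrist')
s=telemetry.observe();f=cams.grab_frame('wrist');save(f,'w5')
print(s['clock'],s['position'],s['tool_rot'],s['force'])
z=s['position'][2]+.027+.006
yw=s['tool_rot'][2]
g0=np.array([*(s['position'][:2]+ -.0595*np.array([np.cos(yw),np.sin(yw)])),yw+np.pi]); print(g0)
print(fitL(f,s,g0,z=z))
go(.5841,.0097,.06,1.6953)
E
python3 k.py
```

```text
17.85 [0.58441411 0.0058818  0.09300171] [-3.14130061e+00  2.62084993e-04  1.69122403e+00] [-0.53139125  0.27388157 -2.08556188]
[ 0.59156225 -0.05318726  4.83281668]
(array([ 0.5891804 , -0.049918  ,  4.82765417]), np.float64(2.202850341796875), np.float64(-0.6568830426534017), 144.0, 750)
shift cm [0.37 0.01 3.3 ] turn -0.003
```

View pics/w5.png

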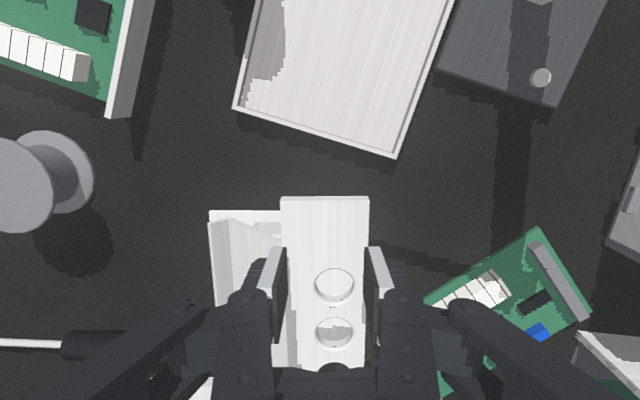

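{"op": "apply_moves", "data": {
  "steps": [
    [0.2, 0, 1, 0],
    [0.37, 0, 2, 0],
    [0.37, 0, 3, 0],
    [0.37, 0, 3.6, 0],
    [0.37, 0, 4, 0],
    [0.37, 0, 4.2, 0],
    [0.37, 0, 4.3, 0],
    [0.37, 0, 4.3, 0],
    [0.37, 0, 4.3, 0],
    [0.37, 0, 4.3, 0]
  ]
}}

```text
clock: 18.73
position: [0.5843, 0.0101, 0.0505]
tool_rot: [3.141, 0.0, 1.695]
force: [0.3, 0.4, -2.0]
grip_width: 0.0327
```

{"op": "apply_moves", "data": {
  "steps": [
    [0, 0, 0.1, 0],
    [0, 0, 0.1, 0],
    [0, 0, 0.15, 0],
    [0, 0, 0.2, 0],
    [0, 0, 0.25, 0],
    [0, 0, 0.3, 0],
    [0, 0, 0.3, 0],
    [0, 0, 0.3, 0],
    [0, 0, 0.3, 0],
    [0, 0, 0.3, 0]
  ]
}}

```text
clock: 19.57
position: [0.5841, 0.0102, 0.0471]
tool_rot: [3.142, 0.0, 1.695]
force: [0.5, 0.2, -1.8]
grip_width: 0.033
```

{"op": "apply_moves", "data": {
  "steps": [
    [0, 0, 0.05, 0],
    [0, 0, 0.1, 0],
    [0, 0, 0.15, 0],
    [0, 0, 0.2, 0],
    [0, 0, 0.25, 0],
    [0, 0, 0.3, 0],
    [0, 0, 0.3, 0],
    [0, 0, 0.3, 0],
    [0, 0, 0.3, 0],
    [0, 0, 0.3, 0]
  ]
}}

```text
clock: 20.4
position: [0.5841, 0.0102, 0.0441]
tool_rot: [3.141, 0.0, 1.695]
force: [1.3, 1.0, 1.1]
grip_width: 0.0325
```

{"op": "apply_moves", "data": {
  "steps": [
    [0, 0, 0, 0],
    [0, 0, 0, 0],
    [0, 0, 0, 0],
    [0, 0, 0, 0],
    [0, 0, 0, 0],
    [0, 0, 0, 0],
    [0, 0, 0, 0],
    [0, 0, 0, 0],
    [0, 0, 0, 0],
    [0, 0, 0, 0]
  ],
  "claw": 0
}}

```text
clock: 21.23
position: [0.5841, 0.0101, 0.0441]
tool_rot: [-3.142, 0.0, 1.695]
force: [0.1, -0.1, -0.0]
grip_width: 0.0852
```

```bash
python3 -c "
from h import *
f=cams.grab_frame('side')
u,v=proj(f,[.57,-.05,0.07]).astype(int)
a=cv2.resize(f['color'][v-45:v+45,u-65:u+65,::-1],None,fx=5,fy=5,interpolation=cv2.INTER_CUBIC)
cv2.imwrite('pics/s3.png',a)
for n in('plate_bar','plate_row','plate_tab'):print(n,[(np.round(d['uv'],1),d['score']) for d in cams.pinpoint('side',n)[:2]])
ex=np.array([.9923,.1242,0]);ey=np.array([-.1242,.9923,0]);c=np.array([.524,-.086,.022])
t=(ex+[0,0,1])/2**.5; nn=(-ex+[0,0,1])/2**.5
for q,x in((88,28),(92,28),(35,-19.5)): print(proj(f,c+t*q/1000+nn*.003+ey*x/1000))
print(u-65,v-45)
"
```

```text
plate_bar [(array([364.4, 241.2]), 0.77)]
plate_row [(array([363.9, 241.2]), 0.76), (array([292.7, 291.4]), 0.71)]
plate_tab [(array([352.8, 262.9]), 0.79), (array([367.2, 241.9]), 0.67)]
[362.87085669 240.88930318]
[363.93821358 239.93183413]
[353.14298598 264.18380194]
293 200
```

View pics/s3.png

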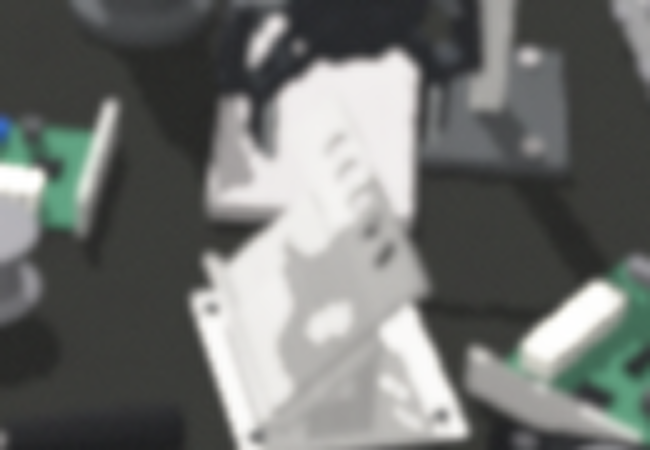

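{"op": "apply_moves", "data": {
  "steps": [
    [0, -0.5, 0, 0],
    [-0.5, -1, 0, 0],
    [-1, -1.5, 0, 0],
    [-2, -1.5, 0, 0],
    [-3, -1.5, -0.1, 0],
    [-4, -1.5, -0.1, 0],
    [-5, -1.5, -0.2, 0],
    [-5.65, -1.5, -0.2, 0],
    [-5.65, -1.5, -0.2, 0],
    [-5.65, -1.5, -0.2, 0]
  ]
}}

```text
clock: 22.27
position: [0.5762, -0.0481, 0.046]
tool_rot: [-3.142, -0.0, 1.694]
force: [0.1, 0.4, 0.7]
grip_width: 0.0854
```

{"op": "apply_moves", "data": {
  "steps": [
    [0, 0, 0, 0],
    [0, 0, 0, 0],
    [0, 0, 0, 0],
    [0, 0, 0, 0],
    [0, 0, 0, 0],
    [0, 0, 0, 0],
    [0, 0, 0, 0],
    [0, 0, 0, 0],
    [0, -0.3, 0, 0],
    [0, -0.6, 0, 0]
  ],
  "claw": 0.42,
  "force": 60
}}

```text
clock: 23.1
position: [0.5703, -0.0485, 0.0462]
tool_rot: [3.141, 0.0, 1.695]
force: [5.4, 1.7, 4.0]
grip_width: 0.0496
```

```bash
python3 -c "
from h import *
s=telemetry.observe();print(s['clock'],s['position'],s['force'],s['grip_width'])
f=cams.grab_frame('side')
for n in('plate_bar','plate_row','plate_tab'):print(n,[(np.round(d['uv'],1),d['score']) for d in cams.pinpoint('side',n)[:2]])
d=s['position'][:2]-np.array([.524,-.086]);print(d@[.9923,.1242],d@[-.1242,.9923])
"
```

```text
23.1 [ 0.57034491 -0.04847569  0.04617379] [5.42813714 1.66739265 3.98477879] 0.04959857788171102
plate_bar [(array([364.2, 242.7]), 0.93)]
plate_row [(array([362.5, 241.4]), 0.93), (array([290.1, 259.9]), 0.32)]
plate_tab [(array([352.1, 259.1]), 0.69)]
0.050648577158473596 0.03147933004367858
```

{"op": "apply_moves", "data": {
  "steps": [
    [0, -0.4, -0.35, 0],
    [0, -0.8, -0.65, 0],
    [0, -1.2, -0.9, 0],
    [0, -1.6, -1.15, 0],
    [0, -2, -1.4, 0],
    [0, -2.4, -1.6, 0],
    [0, -2.8, -1.8, 0],
    [0, -3.2, -2, 0],
    [0, -3.5, -2.1, 0],
    [0, -3.5, -2.1, 0]
  ]
}}

```text
clock: 24.13
position: [0.5348, -0.053, 0.0673]
tool_rot: [-3.141, -0.0, 1.694]
force: [0.1, 0.3, -0.5]
grip_width: 0.0495
```

```bash
cat > m.py <<'E'
from h import *
s=telemetry.observe();print(s['clock'],s['position'],s['force'],s['grip_width'])
f=cams.grab_frame('side')
for n in('plate_bar','plate_row','plate_tab'):print(n,[(np.round(d['uv'],1),round(d['score'],2)) for d in cams.pinpoint('side',n)[:2]])
C=np.array([.524,-.086,.022])
d=s['position'][:2]-C[:2];print('mid,lat',d@[.9923,.1242],d@[-.1242,.9923])
ex=np.array([.9923,.1242,0]);ey=np.array([-.1242,.9923,0])
for a in(0,10,20,30,45):
    a=np.radians(a);t=ex*np.sin(a)+[0,0,np.cos(a)]
    print(np.degrees(a).round(),*[np.round(proj(f,C+t*q/1000+ey*x/1000),1) for q,x in((88,28),(92,28),(35,-19.5))])
save(f,'s4')
E
python3 m.py
```

```text
24.1333 [ 0.53478067 -0.05298732  0.06726711] [ 0.08965518  0.29605079 -0.50386073] 0.049475583482713366
plate_bar [(array([365.2, 173.9]), 0.7), (array([351.7, 235.9]), 0.62)]
plate_row [(array([355.2, 233.4]), 0.89)]
plate_tab [(array([284.1, 233.2]), 0.61), (array([351.7, 259.4]), 0.6)]
mid,lat 0.014797835539586695 0.031419521205669994
0.0 [341.5 236.1] [341.6 234.9] [345.  262.7]
10.0 [347.1 235.9] [347.4 234.7] [347.2 262.6]
20.0 [352.4 236.5] [353.  235.3] [349.3 262.9]
30.0 [357.3 238. ] [358.1 236.8] [351.3 263.4]
45.0 [363.6 241.4] [364.7 240.5] [353.9 264.7]
```

{"op": "apply_moves", "data": {
  "steps": [
    [0, -0.4, -0.2, 0],
    [0, -0.8, -0.4, 0],
    [0, -1.2, -0.6, 0],
    [0, -1.2, -0.7, 0],
    [0, -1.2, -0.7, 0],
    [0, -1.2, -0.7, 0],
    [0, -1.2, -0.7, 0],
    [0, -1.2, -0.7, 0],
    [0, -1.2, -0.7, 0],
    [0, -1.2, -0.7, 0]
  ]
}}

```text
clock: 25.17
position: [0.5236, -0.0543, 0.074]
tool_rot: [-3.142, 0.0, 1.695]
force: [0.3, 0.8, 0.4]
grip_width: 0.0496
```

{"op": "apply_moves", "data": {
  "steps": [
    [0, 0, 0, 0],
    [0, 0, 0, 0],
    [0, 0, 0, 0],
    [0, 0, 0, 0],
    [0, 0, 0, 0],
    [0, 0, 0, 0],
    [0, 0, 0, 0],
    [0, 0, 0, 0],
    [0, 0, 0, 0],
    [0, 0, 0, 0]
  ],
  "claw": 1
}}

```text
clock: 26.0
position: [0.5225, -0.0543, 0.074]
tool_rot: [-3.14, -0.0, 1.694]
force: [-6.1, 0.9, 5.6]
grip_width: 0.005
```

```bash
python3 m.py
```

```text
26.0 [ 0.52253034 -0.05434041  0.0739826 ] [-6.06819098  0.90368234  5.59596909] 0.004989810801095105
plate_bar [(array([342.1, 238.1]), 0.97)]
plate_row [(array([345.2, 234. ]), 0.87), (array([286.2, 235.3]), 0.69)]
plate_tab [(array([349. , 260.5]), 0.58)]
mid,lat 0.002473781540353912 0.031598338396058266
0.0 [341.5 236.1] [341.6 234.9] [345.  262.7]
10.0 [347.1 235.9] [347.4 234.7] [347.2 262.6]
20.0 [352.4 236.5] [353.  235.3] [349.3 262.9]
30.0 [357.3 238. ] [358.1 236.8] [351.3 263.4]
45.0 [363.6 241.4] [364.7 240.5] [353.9 264.7]
```

{"op": "apply_moves", "data": {
  "steps": [
    [0, 0, -1, 0],
    [0, 0, -3, 0],
    [0, 0, -6, 0],
    [2, -0.3, -9, 0],
    [5, -0.8, -12, 0],
    [8, -1.2, -15, 0],
    [12, -1.6, -18, 0],
    [16, -2, -20.5, 0],
    [19, -2.5, -20.5, 0],
    [20, -2.5, -20.5, 0]
  ],
  "force": 100
}}

```text
clock: 27.03
position: [0.473, 0.1466, 0.2818]
tool_rot: [3.138, -0.003, 1.7]
force: [0.6, 0.9, -2.5]
grip_width: 0.0044
```

```bash
cat > n.py <<'E'
from h import *
for i in range(4): f=cams.grab_frame('wrist')
s=telemetry.observe();f=cams.grab_frame('wrist');save(f,'w6')
print(s['clock'],list(s['position']),list(s['tool_rot']),s['force'],s['grip_width'])
W=cams.pinpoint('wrist','hook_seat')[:2];N=cams.pinpoint('wrist','nozzle_top')[:2]
T=cams.grab_frame('top');S=cams.grab_frame('side');save(T,'t6');save(S,'s6')
def tr(n,w,z):
    for d in w: print(n,'wrist',d['uv'],onz(f,d['uv'],z,s),round(d['score'],2))
    r=[]
    for c,F in(('top',T),('side',S)):
        for d in cams.pinpoint(c,n)[:1]: print(n,c,d['uv'],onz(F,d['uv'],z),round(d['score'],2));r.append(ray(F,d['uv']))
    if len(r)==2: print(n,'TS',tri(*r))
    for w_ in w[:1]:
        for q in r: print('   W+',tri(ray(f,w_['uv'],s),q))
tr('hook_seat',W,.17);tr('nozzle_top',N,.165)
for n in('plate_bar','plate_row','plate_tab'): tr(n,[],.3)
E
python3 n.py
```

```text
27.2333 [np.float64(0.47399379943565256), np.float64(0.14075866210988433), np.float64(0.27950617049631843)] [np.float64(3.1412045542524876), np.float64(0.00019870802412591537), np.float64(1.6950492682147758)] [-0.39598595 -1.7677445  -2.14605829] 0.004108627396579784
hook_seat wrist [503.9, 164.4] [0.61218957 0.17765462 0.17      ] 0.59
hook_seat side [364.2, 171.2] [0.61352732 0.19041078 0.17      ] 0.67
   W+ (array([0.61042964, 0.17844313, 0.17585034]), np.float64(0.0023755020527126292))
nozzle_top side [320.0, 155.1] [0.48797    0.31634081 0.165     ] 0.57
plate_bar side [322.6, 135.3] [0.48435595 0.16943752 0.3       ] 0.55
plate_row side [324.3, 131.9] [0.49094372 0.19283686 0.3       ] 0.69
plate_tab top [302.5, 186.6] [0.47594426 0.08321501 0.3       ] 0.49
plate_tab side [323.7, 156.5] [0.47759552 0.03549062 0.3       ] 0.73
plate_tab TS (array([0.48059216, 0.08487263, 0.27518903]), np.float64(0.0019087417746254907))
```

View pics/w6.png

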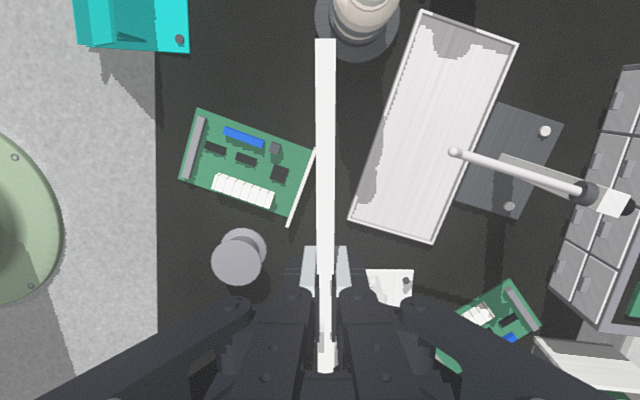

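```bash
cat > p.py <<'E'
from h import *
f=cams.grab_frame('wrist')
s={'position':np.array([0.47399379943565256,0.14075866210988433,0.27950617049631843]),'tool_rot':[3.1412045542524876,0.00019870802412591537,1.6950492682147758]}
g=cv2.cvtColor(f['color'],cv2.COLOR_RGB2GRAY).astype(int)
a=onz(f,(454,152),.182,s);b=onz(f,(503.9,164.4),.17,s);c=onz(f,(560,180.5),.17,s);e=onz(f,(578,188),.17,s)
for n,q in(('tip',a),('seat',b),('c',c),('post',e)): print(n,q)
print('yaw',np.arctan2(*(c-b)[1::-1]),np.arctan2(*(c-a)[1::-1]),'tip-seat',np.linalg.norm(a-b))
for col in(470,485,500,515,530,545,560,570): print(col,g[148:192,col].tolist())
S=cams.grab_frame('side')
ex=np.array([np.sin(1.695),-np.cos(1.695),0]);xp=np.array([-np.cos(1.695),-np.sin(1.695),0])
for n,X,Y in(('bar',0,0),('row',0,4),('tab',47.5,-53),('topL',-90,18),('topR',90,18),('botR',90,-88),('botL',5,-88)):
    print(n,np.round(proj(S,s['position']+xp*(X+3)/1000+[0,0,.039+Y/1000]),1))
u,v=proj(S,s['position']+[0,0,.03]).astype(int);u0,v0=u-50,v-45
print(u0,v0);cv2.imwrite('pics/s7.png',cv2.resize(S['color'][v0:v0+90,u0:u0+100,::-1],None,fx=6,fy=6,interpolation=cv2.INTER_CUBIC))
E
python3 p.py
```

```text
tip [0.56586778 0.18378596 0.182     ]
seat [0.61218896 0.17765431 0.17      ]
c [0.66069984 0.17040072 0.17      ]
post [0.67717257 0.1661385  0.17      ]
yaw -0.14842549541321254 -0.14022053588225689 tip-seat 0.04824156548346624
470 [145, 148, 177, 201, 230, 237, 237, 234, 230, 225, 218, 193, 164, 149, 115, 93, 100, 105, 109, 114, 117, 118, 115, 118, 118, 116, 116, 118, 114, 115, 115, 113, 116, 111, 111, 114, 117, 113, 115, 112, 114, 119, 115, 113]
485 [117, 113, 114, 115, 118, 120, 113, 116, 169, 233, 239, 236, 235, 230, 223, 209, 188, 161, 146, 117, 114, 112, 113, 112, 113, 112, 116, 116, 111, 113, 113, 114, 111, 114, 114, 114, 117, 112, 107, 107, 107, 110, 111, 111]
500 [118, 111, 114, 112, 108, 114, 124, 177, 161, 165, 173, 171, 176, 217, 236, 237, 237, 231, 228, 222, 204, 182, 153, 138, 94, 79, 87, 87, 84, 82, 93, 81, 88, 83, 83, 83, 80, 83, 83, 83, 84, 84, 80, 84]
515 [115, 111, 113, 105, 108, 110, 115, 111, 116, 208, 177, 157, 171, 175, 175, 173, 173, 171, 218, 235, 238, 236, 231, 226, 218, 201, 173, 153, 136, 117, 110, 113, 111, 115, 112, 115, 113, 115, 112, 112, 112, 112, 
[... 289 characters left out ...]
 117, 110, 114, 113, 103, 92, 82, 66, 85, 194, 178, 170, 175, 172, 170, 170, 168, 176, 229, 238, 237, 235, 230, 223, 212, 189, 160, 143, 141, 163, 170, 141, 85, 64]
560 [58, 65, 66, 67, 68, 64, 70, 66, 69, 69, 68, 71, 68, 70, 69, 67, 70, 67, 71, 71, 73, 68, 63, 89, 197, 175, 165, 149, 169, 167, 167, 167, 191, 230, 237, 237, 235, 227, 220, 208, 182, 151, 138, 158]
570 [65, 63, 71, 65, 68, 71, 68, 68, 71, 67, 65, 67, 66, 71, 71, 69, 69, 73, 69, 68, 69, 71, 66, 72, 72, 63, 84, 181, 178, 167, 162, 168, 170, 165, 165, 168, 228, 237, 236, 235, 229, 223, 212, 190]
bar [319.9 133.9]
row [319.9 132.6]
tab [323.  158.8]
topL [314.  115.6]
topR [326.5 141.5]
botR [326.  177.4]
botL [320.  163.2]
269 91
```

View pics/s7.png

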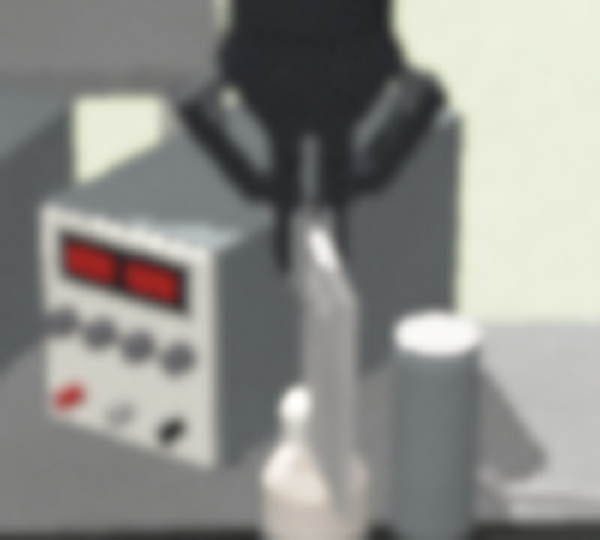

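```bash
cat > q.py <<'E'
from h import *
f=cams.grab_frame('wrist')
s={'position':np.array([0.47399379943565256,0.14075866210988433,0.27950617049631843]),'tool_rot':[3.1412045542524876,0.00019870802412591537,1.6950492682147758]}
P=[onz(f,(c,r),.17,s) for c,r in((485,161.2),(500,166.2),(530,175.8),(560,185.5))]
print(np.round(P,4)); d=P[3]-P[0];y=np.arctan2(d[1],d[0]);print('yaw',y)
a=onz(f,(454,152.5),.182,s);print('tip',a)
u=np.array([np.cos(y),np.sin(y)]);n=np.array([-u[1],u[0]])
print('along from P1: tip',(a[:2]-P[1][:2])@u,'lateral',(a[:2]-P[1][:2])@n)
seat=P[1][:2]+u*((a[:2]-P[1][:2])@u+.047);print('seat',seat)
S=cams.grab_frame('side');print('side px of seat',proj(S,[*seat,.17]),'tip',proj(S,[*(seat-u*.047),.182]))
yaw=y+np.pi/2
xp=np.array([-np.cos(yaw),-np.sin(yaw)])
# TCP at xp=-3, hole at +25 => TCP = hole - 28mm*xp
for k in(-.075,-.047,-.035,-.005):
    h=seat+u*k; print(k,'TCP',h-.028*xp,'yaw',yaw)
E
python3 q.py
```

```text
[[0.5966 0.1783 0.17  ]
 [0.6095 0.1758 0.17  ]
 [0.6355 0.1712 0.17  ]
 [0.662  0.1664 0.17  ]]
yaw -0.1806857918044549
tip [0.56595357 0.18341425 0.182     ]
along from P1: tip -0.04418095152281695 lateral -0.00037999814401988737
seat [0.61225673 0.17534196]
side px of seat [364.49035198 173.58233134] tip [349.0080705  169.09622638]
-0.075 TCP [0.54350939 0.21636396] yaw 1.3901105349904417
-0.047 TCP [0.57105357 0.21133224] yaw 1.3901105349904417
-0.035 TCP [0.58285822 0.20917579] yaw 1.3901105349904417
-0.005 TCP [0.61236984 0.20378466] yaw 1.3901105349904417
```

```bash
cat > r.py <<'E'
import cv2,numpy as np
g=cv2.cvtColor(cv2.imread('pics/w6.png'),cv2.COLOR_BGR2GRAY).astype(float)
for r in(44,60,80,100,120,140,160,180,200,220,235):
    l=g[r,300:350]; print(r,l[8:44].astype(int).tolist() if r in(60,180) else '',end=' ')
    hi=np.median(l[22:30]);b1=np.median(l[2:11]);b2=np.median(l[40:48])
    def cross(seq,b):
        t=(hi+b)/2
        i=next(k for k in range(len(seq)) if seq[k]>t); return i-(seq[i]-t)/(seq[i]-seq[i-1])
    L=cross(l[5:],b1)+305; Rr=349-5-cross(l[::-1][5:],b2); w=Rr-L
    v=(r-199.63)/355.41; lam=.006*355.41/w
    print(r,round(L,2),round(Rr,2),'w',round(w,2),'z_off',round(-.1704+lam*(.9587-.2844*v),4),'x',round(.0732-lam*(.9587*v+.2844),4))
print(g[30:50,326].astype(int).tolist())
E
python3 r.py
```

```text
44  44 314.4 335.49 w 21.09 z_off -0.0609 x 0.0869
60 [65, 72, 70, 64, 71, 60, 84, 217, 250, 244, 242, 242, 242, 242, 242, 241, 241, 242, 242, 241, 241, 242, 242, 241, 241, 243, 249, 221, 75, 45, 61, 53, 60, 62, 68, 72] 60 314.54 335.43 w 20.89 z_off -0.0611 x 0.0826
80  80 314.54 335.24 w 20.71 z_off -0.0618 x 0.0771
100  100 314.77 335.23 w 20.46 z_off -0.0622 x 0.0716
120  120 314.77 334.89 w 20.12 z_off -0.062 x 0.0658
140  140 315.21 334.64 w 19.43 z_off -0.0599 x 0.0596
160  160 308.81 334.61 w 25.8 z_off -0.0885 x 0.0585
180 [67, 72, 68, 71, 73, 68, 61, 102, 228, 249, 244, 243, 242, 242, 242, 242, 242, 242, 241, 242, 242, 241, 242, 242, 243, 249, 220, 91, 71, 75, 82, 78, 81, 78, 82, 81] 180 304.68 334.45 w 29.77 z_off -0.1006 x 0.0566
200  200 315.5 334.27 w 18.77 z_off -0.0615 x 0.0408
220  220 315.53 334.19 w 18.66 z_off -0.0627 x 0.0344
235  235 315.8 333.78 w 17.98 z_off -0.06 x 0.0281
[112, 115, 111, 108, 111, 111, 108, 108, 188, 249, 245, 242, 242, 242, 242, 242, 243, 242, 242, 242]
```

```bash
python3 -c "
from h import *
go(.540,.216,.20,1.390)"
```

```text
shift cm [6.62 7.47 7.91] turn 0.305
```

{"op": "apply_moves", "data": {
  "steps": [
    [1, 1.2, 0, 0.08],
    [2, 2.4, 0, 0.16],
    [3.5, 4, 1, 0.24],
    [5, 5.5, 3, 0.305],
    [6.62, 7.47, 5, 0.305],
    [6.62, 7.47, 7, 0.305],
    [6.62, 7.47, 7.9, 0.305],
    [6.62, 7.47, 7.9, 0.305],
    [6.62, 7.47, 7.9, 0.305],
    [6.62, 7.47, 7.9, 0.305]
  ]
}}

```text
clock: 29.02
position: [0.5404, 0.2156, 0.2015]
tool_rot: [3.14, -0.001, 1.389]
force: [-0.3, -0.2, -2.2]
grip_width: 0.0041
```

```bash
cat > t.py <<'E'
from h import *
f=cams.grab_frame('wrist');s=telemetry.observe();f=cams.grab_frame('wrist');save(f,'w8')
print(s['clock'],s['position'],s['tool_rot'],s['force'],s['grip_width'])
W=cams.pinpoint('wrist','nozzle_top');S=cams.grab_frame('side');N=cams.pinpoint('side','nozzle_top')
for d in W[:2]: print('noz W',d['uv'],onz(f,d['uv'],.165,s),d['score'])
for d in N[:2]: print('noz S',d['uv'],onz(S,d['uv'],.165),d['score'])
go(.5433,.2153,.135,1.390)
E
python3 t.py
```

```text
29.0667 [0.54047593 0.21578606 0.20160544] [ 3.14005130e+00 -1.32285006e-03  1.38916424e+00] [ 0.55263375 -0.07438339 -1.78454606] 0.0042350665774042034
noz W [209.9, 94.8] [0.48913932 0.29910885 0.165     ] 0.79
noz S [324.4, 157.0] [0.50113725 0.30199716 0.165     ] 0.66
shift cm [-0.02  0.31  6.59] turn -0.0
```

{"op": "apply_moves", "data": {
  "steps": [
    [0, 0.1, 1.5, 0],
    [0, 0.2, 3, 0],
    [0, 0.3, 4.5, 0],
    [0, 0.3, 5.5, 0],
    [0, 0.3, 6.2, 0],
    [0, 0.3, 6.55, 0],
    [0, 0.3, 6.55, 0],
    [0, 0.3, 6.55, 0],
    [0, 0.3, 6.55, 0],
    [0, 0.3, 6.55, 0]
  ]
}}

```text
clock: 30.1
position: [0.5432, 0.2156, 0.1352]
tool_rot: [3.141, -0.001, 1.39]
force: [0.4, -0.7, -1.8]
grip_width: 0.004
```

```bash
cat > v.py <<'E'
from h import *
s=telemetry.observe();f=cams.grab_frame('wrist');save(f,'w9')
print(s['clock'],s['position'],s['tool_rot'],s['force'])
seat=np.array([.6123,.1753]);u=np.array([.9837,-.1797]);n=np.array([.1797,.9837])
h=s['position'][:2]-n*.027; d=h-seat
print('hole in hook frame: x',d@u,'y',d@n,'z',s['position'][2]+.0465-.17)
for k in (-.047,-.035,0): print('rod px',proj(f,[*(seat+u*k),.17 if k>-.04 else .182],s))
E
python3 v.py
```

```text
30.1 [0.54321845 0.21560588 0.13521002] [ 3.14089570e+00 -5.87968377e-04  1.38980917e+00] [ 0.35973409 -0.66793265 -1.80844169]
hole in hook frame: x -0.07519849013890134 y 0.00023607698929692915 z 0.011710020673023264
rod px [396.36197326 346.64444904]
rod px [418.07754894 328.31414601]
rod px [496.53684155 328.25243568]
```

{"op": "apply_moves", "data": {
  "steps": [
    [0, 0.5, 0, 0],
    [0, 1, 0, 0],
    [0, 1.3, 0, 0],
    [0, 1.6, 0, 0],
    [0, 1.9, 0, 0],
    [0, 2.2, 0, 0],
    [0, 2.5, 0, 0],
    [0, 2.7, 0, 0],
    [0, 2.8, 0, 0],
    [0, 2.8, 0, 0]
  ]
}}

```text
clock: 30.98
position: [0.5707, 0.2104, 0.1345]
tool_rot: [3.142, 0.0, 1.39]
force: [-0.5, 0.2, -2.6]
grip_width: 0.0043
```

{"op": "apply_moves", "data": {
  "steps": [
    [0, 0.1, 0.1, 0],
    [0, 0.25, 0.25, 0],
    [0, 0.4, 0.4, 0],
    [0, 0.55, 0.55, 0],
    [0, 0.7, 0.7, 0],
    [0, 0.85, 0.85, 0],
    [0, 1, 1, 0],
    [0, 1.2, 1.15, 0],
    [0, 1.3, 1.2, 0],
    [0, 1.3, 1.2, 0]
  ]
}}

```text
clock: 31.82
position: [0.5835, 0.2081, 0.1226]
tool_rot: [3.142, -0.0, 1.39]
force: [0.5, -0.1, 5.0]
grip_width: 0.0044
```

{"op": "apply_moves", "data": {
  "steps": [
    [0, 0, -0.2, 0],
    [0, 0.3, -0.2, 0],
    [0, 0.6, -0.2, 0],
    [0, 0.9, -0.2, 0],
    [0, 1.2, -0.2, 0],
    [0, 1.5, -0.2, 0],
    [0, 1.8, -0.2, 0],
    [0, 2.1, -0.2, 0],
    [0, 2.4, -0.2, 0],
    [0, 2.4, -0.2, 0]
  ]
}}

```text
clock: 32.65
position: [0.6075, 0.2035, 0.1246]
tool_rot: [3.141, 0.0, 1.389]
force: [-0.2, 0.9, -1.7]
grip_width: 0.0041
```

Force is free again. Lower until the rod takes the weight.

{"op": "apply_moves", "data": {
  "steps": [
    [0, 0.2, 0.1, 0],
    [0, 0.4, 0.15, 0],
    [0, 0.4, 0.2, 0],
    [0, 0.4, 0.25, 0],
    [0, 0.4, 0.3, 0],
    [0, 0.4, 0.35, 0],
    [0, 0.4, 0.4, 0],
    [0, 0.4, 0.4, 0],
    [0, 0.4, 0.4, 0],
    [0, 0.4, 0.4, 0]
  ]
}}

```text
clock: 33.48
position: [0.6114, 0.203, 0.1221]
tool_rot: [3.14, -0.001, 1.39]
force: [-4.8, -1.0, 19.3]
grip_width: 0.0041
```

{"op": "apply_moves", "data": {
  "steps": [
    [0, 0, -0.1, 0],
    [0, 0, -0.15, 0],
    [0, 0, -0.15, 0],
    [0, 0, -0.15, 0],
    [0, 0, -0.15, 0],
    [0, 0, -0.15, 0],
    [0, 0, -0.15, 0],
    [0, 0, -0.15, 0],
    [0, 0, -0.15, 0],
    [0, 0, -0.15, 0]
  ]
}}

```text
clock: 34.32
position: [0.6112, 0.203, 0.1225]
tool_rot: [3.141, -0.0, 1.39]
force: [0.1, -0.3, 7.7]
grip_width: 0.0044
```

```bash
python3 -c "
from h import *
s=telemetry.observe();print(s['clock'],s['position'],s['force'],s['moment'])
S=cams.grab_frame('side')
for n in('plate_bar','plate_row','plate_tab'):print(n,[(np.round(d['uv'],1),round(d['score'],2)) for d in cams.pinpoint('side',n)[:2]])
xp=np.array([-.1797,-.9837,0]);h=np.array([.6083,.176,.1655])
for X,Y in((0,0),(0,4),(47.5,-53)): print(proj(S,h+xp*(X-25)/1000+[0,0,(Y-4)/1000]))
"
```

```text
34.3167 [0.61120223 0.20302941 0.12252302] [ 0.11717891 -0.30229979  7.74132715] [-0.29278765  0.01121538  0.00290254]
plate_bar [(array([367. , 172.5]), 0.49)]
plate_row [(array([364.7, 174.2]), 0.45)]
plate_tab [(array([362.5, 194.7]), 0.51)]
[363.33556369 172.0920668 ]
[363.40681809 170.93324293]
[361.75015034 194.91773852]
```

{"op": "apply_moves", "data": {
  "steps": [
    [0, 0, -0.03, 0],
    [0, 0, -0.06, 0],
    [0, 0, -0.06, 0],
    [0, 0, -0.06, 0],
    [0, 0, -0.06, 0],
    [0, 0, -0.06, 0],
    [0, 0, -0.06, 0],
    [0, 0, -0.06, 0],
    [0, 0, -0.06, 0],
    [0, 0, -0.06, 0]
  ]
}}

```text
clock: 35.35
position: [0.6109, 0.203, 0.1227]
tool_rot: [3.141, -0.0, 1.39]
force: [3.5, -0.4, 2.3]
grip_width: 0.0044
```

{"op": "apply_moves", "data": {
  "steps": [
    [0, 0, 0, 0],
    [0, 0, 0, 0],
    [0, 0, 0, 0],
    [0, 0, 0, 0],
    [0, 0, 0, 0],
    [0, 0, 0, 0],
    [0, 0, 0, 0],
    [0, 0, 0, 0],
    [0, 0, 0, 0],
    [0, 0, 0, 0]
  ],
  "claw": 0.55
}}

```text
clock: 36.18
position: [0.6108, 0.203, 0.1227]
tool_rot: [3.142, 0.0, 1.39]
force: [1.1, -0.3, 0.9]
grip_width: 0.0381
```

```bash
cat > x.py <<'E'
from h import *
s=telemetry.observe();print(s['clock'],s['position'],s['force'],s['grip_width'])
S=cams.grab_frame('side')
for n in('plate_bar','plate_row','plate_tab','nozzle_top'):print(n,[(np.round(d['uv'],1),round(d['score'],2)) for d in cams.pinpoint('side',n)[:2]])
f=cams.grab_frame('wrist');save(f,'wx');
for d in cams.pinpoint('wrist','nozzle_top')[:2]: print('noz W',d['uv'],onz(f,d['uv'],.165,s),d['score'])
E
python3 x.py
```

```text
36.1833 [0.61083537 0.20303945 0.12269452] [ 1.12161963 -0.25030838  0.8529613 ] 0.03812100232677845
plate_bar [(array([364.7, 171.8]), 0.72)]
plate_row [(array([366.9, 171.6]), 0.7), (array([363.8, 172.1]), 0.65)]
plate_tab [(array([322.2, 154.2]), 0.57), (array([363.3, 194.8]), 0.41)]
nozzle_top [(array([321.5, 154.9]), 0.42)]
```

{"op": "apply_moves", "data": {
  "steps": [
    [0, 0, 0, 0],
    [0, 0, -0.5, 0],
    [0, 0, -1, 0],
    [0, 0, -2, 0],
    [0, 0, -3.5, 0],
    [0, 0, -5.5, 0],
    [0, 0, -7.5, 0],
    [0, 0, -9.5, 0],
    [0, 0, -11.5, 0],
    [0, 0, -12, 0]
  ]
}}

```text
clock: 37.37
position: [0.612, 0.2032, 0.2469]
tool_rot: [3.138, -0.003, 1.39]
force: [-0.1, -0.2, 0.5]
grip_width: 0.0384
```

```bash
cat > y.py <<'E'
from h import *
f=cams.grab_frame('wrist');f=cams.grab_frame('wrist')
s=telemetry.observe();print(s['clock'],s['position'],s['force'])
S=cams.grab_frame('side');T=cams.grab_frame('top')
f=cams.grab_frame('wrist');save(f,'w10');save(S,'s10');save(T,'t10')
for c,F in(('side',S),('top',T),('wrist',f)):
  for n in('plate_bar','plate_row','plate_tab','nozzle_top'):
    print(c,n,[(np.round(d['uv'],1).tolist(),round(d['score'],2),np.round(onz(F,d['uv'],.165,s),4)) for d in cams.pinpoint(c,n)[:2]])
E
python3 y.py
```

```text
37.4667 [0.61135686 0.20318422 0.24440662] [ 1.12733494  0.5426656  -0.68639975]
side plate_bar [([364.4, 174.1], 0.69, array([0.6131, 0.1813, 0.165 ]))]
side plate_row [([365.4, 173.9], 0.67, array([0.6163, 0.1824, 0.165 ]))]
side plate_tab [([360.7, 193.0], 0.61, array([0.5868, 0.0707, 0.165 ])), ([323.2, 154.2], 0.56, array([0.4988, 0.3223, 0.165 ]))]
side nozzle_top [([321.9, 156.5], 0.55, array([0.4934, 0.306 , 0.165 ]))]
top plate_bar [([262.9, 145.1], 0.56, array([0.6116, 0.203 , 0.165 ]))]
top plate_row [([263.9, 147.0], 0.64, array([0.6063, 0.2001, 0.165 ]))]
top plate_tab [([283.9, 150.7], 0.58, array([0.5958, 0.1446, 0.165 ])), ([364.9, 184.5], 0.37, array([ 0.5021, -0.0773,  0.165 ]))]
top nozzle_top []
wrist plate_bar []
wrist plate_row [([324.5, 198.3], 0.63, array([0.6098, 0.2034, 0.165 ]))]
wrist plate_tab []
wrist nozzle_top [([121.6, 93.0], 0.69, array([0.4889, 0.3007, 0.165 ])), ([325.6, 200.3], 0.36, array([0.6104, 0.2017, 0.165 ]))]
```

```bash
python3 - <<'E'
from h import *
go(.489,.300,.175)
g=cv2.cvtColor(cv2.imread('pics/w10.png'),cv2.COLOR_BGR2GRAY).astype(int)
for r in(60,100,140,180,210): 
    l=g[r,280:370]; i=np.where(l>200)[0]; w=np.ptp(i)+1 if len(i) else 0
    if w:
        v=(r-199.63)/355.41;lam=.006*355.41/w;print(r,280+i.min(),w,'top z',.2444+.1704-lam*(.9587-.2844*v),'x',.0732-lam*(.9587*v+.2844))
E
```

```text
shift cm [  7.34 -13.73   6.77] turn 0
100 280 90 top z 0.3901955774 x 0.0728291118
140 280 89 top z 0.3906860445617978 x 0.07023968608988763
180 280 88 top z 0.39118765870454547 x 0.06759140979545454
210 280 87 top z 0.39150466627586206 x 0.065543426
```

```bash
cat > z.py <<'E'
from h import *
from scipy.optimize import minimize
S=cams.grab_frame('side')
a=cv2.imread('pics/side0.png').astype(int);b=S['color'][:,:,::-1].astype(int)
D=np.abs(a-b).max(2)
u=np.array([.9837,-.1797,0]);xp=np.array([-.1797,-.9837,0]);Z=np.array([0,0,1.])
L=np.array([[-90,18],[90,18],[90,-88],[5,-88],[5,-18],[-90,-18]])/1000
def mask(p,k=8):
    al,dx,dz,om=p; h=np.array([.6083,.176,.1655])+u*dx+Z*dz
    x=xp*np.cos(al)+Z*np.sin(al); y=-xp*np.sin(al)+Z*np.cos(al); y=y*np.cos(om)+u*np.sin(om); n=np.cross(x,y)
    m=np.zeros((400*k,640*k),np.uint8)
    for o in(-.003,0,.003):
        q=np.array([proj(S,h+x*(X-.025)+y*(Y-.004)+n*o) for X,Y in L])
        cv2.fillPoly(m,[np.round((q+.5)*k).astype(np.int32)],1)
    return cv2.resize(m.astype(np.float32),(640,400),interpolation=cv2.INTER_AREA)
roi=np.s_[150:228,345:385]
print('\n'.join(''.join('#' if v>25 else '.' for v in r) for r in D[150:228:2,345:385]))
t=(np.clip(D/60.,0,1))[roi]
best=[]
for al in np.arange(-.3,.31,.05):
    o=min((np.abs(mask((al,dx,dz,om))[roi]-t).sum(),dx,dz,om) for dx in(-.004,0,.004) for dz in(-.004,0,.004) for om in(-.05,0,.05)); best.append((round(o[0],1),round(al,2))+o[1:])
for q in best: print(q)
E
python3 z.py
```

```text
........................................
........................................
...................##...................
..................####..................
..................###...................
..................###...................
.................####...................
.................####...................
.................###....................
.................###....................
.................###....................
................####....................
................####....................
................####....................
...............#####....................
...............#####....................
...............#####....................
...............#####....................
...............####.....................
...............####.....................
...............####.....................
...............####.....................
..............#####.....................
........................................
........................................
........................................
................#.................
[... 550 characters left out ...]
np.float64(172.9), np.float64(-0.25), -0.004, -0.004, -0.05)
(np.float64(171.7), np.float64(-0.2), -0.004, -0.004, -0.05)
(np.float64(171.1), np.float64(-0.15), -0.004, 0, -0.05)
(np.float64(169.3), np.float64(-0.1), -0.004, 0.004, -0.05)
(np.float64(167.9), np.float64(-0.05), -0.004, 0.004, -0.05)
(np.float64(168.6), np.float64(-0.0), -0.004, 0, -0.05)
(np.float64(169.4), np.float64(0.05), -0.004, 0, -0.05)
(np.float64(172.3), np.float64(0.1), -0.004, 0.004, -0.05)
(np.float64(173.7), np.float64(0.15), -0.004, 0.004, -0.05)
(np.float64(177.9), np.float64(0.2), -0.004, 0.004, -0.05)
(np.float64(182.3), np.float64(0.25), -0.004, 0, -0.05)
(np.float64(187.3), np.float64(0.3), -0.004, 0, -0.05)
```

{"op": "apply_moves", "data": {
  "steps": [
    [1, -2, 0, 0],
    [2, -4, 0, 0],
    [3.5, -7, 0, 0],
    [5, -10, 0, 0],
    [7.3, -13.7, 1, 0],
    [7.3, -13.7, 3, 0],
    [7.3, -13.7, 5, 0],
    [7.3, -13.7, 6, 0],
    [7.3, -13.7, 6.5, 0],
    [7.3, -13.7, 6.5, 0]
  ],
  "claw": 1,
  "force": 40
}}

```text
clock: 39.1
position: [0.4893, 0.2989, 0.1771]
tool_rot: [-3.141, 0.001, 1.389]
force: [0.1, 0.0, 0.7]
grip_width: 0.0002
```

```bash
cat > aa.py <<'E'
from h import *
f=cams.grab_frame('wrist');s=telemetry.observe();f=cams.grab_frame('wrist');save(f,'w11')
print(s['clock'],s['position'],s['force'],s['grip_width'])
S=cams.grab_frame('side');T=cams.grab_frame('top');
for c,F in(('side',S),('top',T),('wrist',f)):
  for d in cams.pinpoint(c,'nozzle_top')[:2]: print(c,d,onz(F,d['uv'],.165,s))
for d in cams.find_in('wrist','nozzle_top')[:2]+cams.find_in('wrist','nozzle')[:2]: print(d)
print(proj(f,[.489,.3,.165],s),proj(S,[.489,.3,.165]))
E
python3 aa.py
```

```text
39.15 [0.48969602 0.299097   0.17788671] [ 0.67258045 -0.14279587  0.33689204] 3.431528617951208e-05
side {'uv': [322.7, 153.5], 'score': 0.49} [0.49751466 0.3275178  0.165     ]
top {'uv': [226.2, 190.2], 'score': 0.65} [0.48556613 0.30088409 0.165     ]
wrist {'uv': [327.7, 229.7], 'score': 0.89} [0.49010728 0.30026375 0.165     ]
{'box': [294.4, 185.6, 62.1, 61.4], 'score': 0.68}
{'box': [295.1, 187.4, 64.8, 62.8], 'score': 0.63}
[325.81331918 230.4784602 ] [320.66532672 157.36715725]
```

{"op": "apply_moves", "data": {
  "steps": [
    [0, 0, 0.4, 0],
    [0, 0, 0.8, 0],
    [0, 0, 1.2, 0],
    [0, 0, 1.5, 0],
    [0, 0, 1.7, 0],
    [0, 0, 1.9, 0],
    [0, 0, 2, 0],
    [0, 0, 2, 0],
    [0, 0, 2, 0],
    [0, 0, 2, 0]
  ]
}}

```text
clock: 40.38
position: [0.4893, 0.2995, 0.1578]
tool_rot: [3.141, -0.0, 1.39]
force: [-0.5, 0.1, 0.2]
grip_width: 0.0003
```

{"op": "apply_moves", "data": {
  "steps": [
    [0, 0, 0.1, 0],
    [0, 0, 0.2, 0],
    [0, 0, 0.3, 0],
    [0, 0, 0.4, 0],
    [0, 0, 0.5, 0],
    [0, 0, 0.6, 0],
    [0, 0, 0.7, 0],
    [0, 0, 0.7, 0],
    [0, 0, 0.7, 0],
    [0, 0, 0.7, 0]
  ]
}}

```text
clock: 41.22
position: [0.4892, 0.2995, 0.1507]
tool_rot: [3.142, -0.0, 1.39]
force: [-0.2, -0.7, -0.1]
grip_width: -0.0002
```

{"op": "apply_moves", "data": {
  "steps": [
    [0, 0, 0.1, 0],
    [0, 0, 0.2, 0],
    [0, 0, 0.25, 0],
    [0, 0, 0.3, 0],
    [0, 0, 0.35, 0],
    [0, 0, 0.4, 0],
    [0, 0, 0.45, 0],
    [0, 0, 0.5, 0],
    [0, 0, 0.5, 0],
    [0, 0, 0.5, 0]
  ]
}}

```text
clock: 42.05
position: [0.4892, 0.2995, 0.1457]
tool_rot: [-3.142, 0.0, 1.39]
force: [-0.4, -0.8, 0.1]
grip_width: -0.0001
```

{"op": "apply_moves", "data": {
  "steps": [
    [0, 0, 0.1, 0],
    [0, 0, 0.2, 0],
    [0, 0, 0.25, 0],
    [0, 0, 0.3, 0],
    [0, 0, 0.35, 0],
    [0, 0, 0.4, 0],
    [0, 0, 0.45, 0],
    [0, 0, 0.5, 0],
    [0, 0, 0.5, 0],
    [0, 0, 0.5, 0]
  ]
}}

```text
clock: 42.88
position: [0.4892, 0.2995, 0.1407]
tool_rot: [-3.142, 0.0, 1.39]
force: [0.0, 0.2, 0.0]
grip_width: 0.0001
```

{"op": "apply_moves", "data": {
  "steps": [
    [0, 0, 0.1, 0],
    [0, 0, 0.2, 0],
    [0, 0, 0.25, 0],
    [0, 0, 0.3, 0],
    [0, 0, 0.35, 0],
    [0, 0, 0.4, 0],
    [0, 0, 0.45, 0],
    [0, 0, 0.5, 0],
    [0, 0, 0.5, 0],
    [0, 0, 0.5, 0]
  ]
}}

```text
clock: 43.72
position: [0.4892, 0.2995, 0.1357]
tool_rot: [-3.142, -0.0, 1.39]
force: [-0.5, -0.1, 3.8]
grip_width: -0.0003
```

{"op": "apply_moves", "data": {
  "steps": [
    [0, 0, 0.1, 0],
    [0, 0, 0.2, 0],
    [0, 0, 0.3, 0],
    [0, 0, 0.4, 0],
    [0, 0, 0.5, 0],
    [0, 0, 0.55, 0],
    [0, 0, 0.6, 0],
    [0, 0, 0.6, 0],
    [0, 0, 0.6, 0],
    [0, 0, 0.6, 0]
  ]
}}

```text
clock: 44.55
position: [0.4894, 0.2996, 0.1312]
tool_rot: [3.141, -0.001, 1.39]
force: [-9.9, -5.6, 31.8]
grip_width: -0.0
```

{"op": "apply_moves", "data": {
  "steps": [
    [0, 0, -0.3, 0],
    [0, 0, -0.7, 0],
    [0, 0, -1.5, 0],
    [0, 0, -3, 0],
    [0, 0, -5, 0],
    [0, 0, -7, 0],
    [0, 0, -9, 0],
    [0, 0, -10, 0],
    [0, 0, -10, 0],
    [0, 0, -10, 0]
  ]
}}

```text
clock: 45.38
position: [0.4892, 0.2996, 0.2295]
tool_rot: [3.141, -0.0, 1.39]
force: [0.3, 0.1, -0.1]
grip_width: -0.0002
```

```bash
python3 y.py; python3 z.py | tail -10; python3 - <<'E'
from h import *
a=cv2.imread('pics/side0.png').astype(int)
f=cams.grab_frame('side');b=f['color'][:,:,::-1].astype(int)
# cap region unchanged vs. start -> cap is up
u,v=proj(f,[.49,.3,.16]).astype(int);print('cap diff',np.abs(a-b)[v-6:v+12,u-7:u+8].mean(), np.abs(a-b)[380:,600:].mean())
E
```

```text
45.4833 [0.48876329 0.29927432 0.22862389] [-1.00362045 -0.35858577  0.00822546]
side plate_bar [([364.6, 173.6], 0.59, array([0.6142, 0.1844, 0.165 ]))]
side plate_row [([364.6, 170.7], 0.47, array([0.6168, 0.2028, 0.165 ]))]
side plate_tab [([362.4, 195.8], 0.69, array([0.5894, 0.0551, 0.165 ]))]
side nozzle_top [([323.4, 156.3], 0.49, array([0.4983, 0.3072, 0.165 ]))]
top plate_bar [([260.3, 146.7], 0.59, array([0.6071, 0.2101, 0.165 ]))]
top plate_row [([267.5, 145.7], 0.96, array([0.6099, 0.1902, 0.165 ])), ([458.7, 128.5], 0.42, array([ 0.6581, -0.3354,  0.165 ]))]
top plate_tab [([284.5, 154.2], 0.6, array([0.586 , 0.1428, 0.165 ]))]
top nozzle_top [([228.9, 188.5], 0.62, array([0.4903, 0.2936, 0.165 ]))]
wrist plate_bar [([505.6, 296.2], 0.66, array([0.6071, 0.2046, 0.165 ]))]
wrist plate_row [([508.8, 298.1], 0.56, array([0.6094, 0.2025, 0.165 ]))]
wrist plate_tab [([469.5, 309.7], 0.55, array([0.5799, 0.1978, 0.165 ]))]
wrist nozzle_top [([325.1, 207.5], 0.59, array([0.4871, 0.2973, 0.165 ]))]
(np.float64(142.8), np.float64(-0.15), -0.004, -0.004, -0.05)
(np.float64(141.2), np.float64(-0.1), -0.004, -0.004, -0.05)
(np.float64(140.1), np.float64(-0.05), -0.004, 0.004, -0.05)
(np.float64(140.0), np.float64(-0.0), -0.004, 0, -0.05)
(np.float64(140.5), np.float64(0.05), -0.004, 0, -0.05)
(np.float64(143.4), np.float64(0.1), -0.004, 0.004, -0.05)
(np.float64(144.2), np.float64(0.15), -0.004, -0.004, -0.05)
(np.float64(148.7), np.float64(0.2), -0.004, 0.004, -0.05)
(np.float64(152.6), np.float64(0.25), -0.004, 0, -0.05)
(np.float64(157.6), np.float64(0.3), -0.004, 0, -0.05)
cap diff 0.7271604938271605 0.9525
```

The plate hangs level, the cap region matches its start picture (so the cap is up), and the arm is clear of everything.

```bash
python3 -c "
from h import *
print(workorder.job_done())"
```

```text
the job is handed in; nothing more can be done
None
```

The job is handed in at about 46 s of the 72 s allowed; no verdict was reported.

**What I did**
1. I gripped the plate by the edges of its bar and set it across the top edge of the aluminium rest. When released, it tipped into the rest with the holes uppermost.
2. I swept it upright between the fingers, gripped it through its thickness near the middle hole, and hung it on the hook by the hole at x = +25 mm. Then I let go and lifted clear.
3. I pressed the spray cap with the shut fingers until it stopped moving, at about 32 N wrist force, then raised the arm.

**Last checks**
- **Plate:** it hangs where expected. The side-view outline fit came out level (best tilt about 0 rad), but the contrast was low and the fit shallow, so only to roughly ±0.1 rad.
- **Spray cap:** its region in the side picture matches the start picture, so it came up again.
- **Robot:** the wrist force was near zero and the arm clear of everything.
- **Bystanders:** I did not measure them again at the end. The wrist force showed no unexpected contact.

**What disagreed**
- **Fingertips:** contact showed the tips about 20–30 mm behind the stated TCP. The first closing on the plate therefore shut above it, and I found the right height by lowering until contact.
- **Detectors:** just after the release at the hook, the side-view points were up to 2 px off level. The later outline fit and points did not bear this out.

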